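# Clamp a blank in the crosscut sled with a wing screw

### The arm

A 7-joint arm with a two-finger parallel gripper is mounted at the origin on the work surface; the furniture and walls round the work are solid. World frame = base frame: x ahead of the robot, y to its left, z up, the work surface at z = 0. Lengths are in mm, angles in rad, forces in N, time in s.
With the tool pointing down it reaches from about 350 to 900 mm from the base axis. Payload 8.1 kg.
Tool frame: the origin (TCP) lies on the centre line of the jaws, within the pads' length; the fingertips stand 22 mm ahead of it and the grasp point (between the pads) lies 3 mm ahead of it (tip_extent is the z of the fingertips in the tool frame, in mm); z points along the fingers, y is the line along which they close (so a half turn about z gives the same grasp; the last joint's range is limited). The gripper opens to 85 mm and grips with 20 to 120 N. Pads are 22 mm wide; open, the fingers measure 114 mm over their backs; the gripper's body (76 mm by 85 mm) begins 54 mm behind the grasp point. The pads swing forward as they close: fully open they stand 13 mm farther back than shut.
Start: joints at [-1.289, 0.434, 0.025, 1.573, -0.012, 1.134, -0.075], TCP at [234.636, 579.299, 223.623] pointing down, gripper open.
Joint ranges: [-2.62, 2.62], [-0.44, 2.09], [-1.27, 1.32], [0.08, 2.57], [-1.32, 4.46], [0.12, 2], [-2.74, 2.74]. Speed limits (rad/s): [2.22, 2.22, 3.01, 3.01, 3.14, 3.14, 3.14].

### API

Orientations are given as [roll, pitch, yaw] about the fixed x, y, z axes, in that order (R = Rz(yaw) Ry(pitch) Rx(roll)).
In Python, from cell import sense, snapshot, camera_params, close_job, tip_extent gives the robot as it stands.
- The arm moves only by the shell command python3 -m handwheel 'ROWS'. ROWS is JSON, a list of rows, each an object with "xyz": the shift along the tool's x, y, z in mm, a list of three; "dr": the turn, a rotation vector about the tool's x, y, z in degrees, a list of three; "fingers": the opening, from 0 (shut) to 1 (fully open). A call has exactly 8 rows; each row is the pose to reach, as a shift and turn from the pose commanded when the call began, along the tool's axes at that moment; what a row does not reach only later rows make up. A row lasts 1/12 s, in which the tool goes at most 41.7 mm and 7.16 degrees, less where a joint would pass 70% of its speed; a pose out of reach is approached as far as the arm can. A call with a gripper value outside its range is refused whole. The fingers move at their own pace and stop on an object; the grip force is fixed at half the most. Time passes only in rows, so rows that repeat a pose let the fingers close, or fill a call up. It gives the time, the measured TCP pose, the force, the opening and the grip force at its end, in the units of the state.
- sense(): the state, without advancing time (a new reading comes with each control period).
- snapshot(name): name is "scene" or "top"; returns (picture, depth): 420x560x3 uint8, red, green, blue; 420x560 float32, mm along the optical axis (not along the pixel's ray), 0 where there is no reading.
- camera_params(name): a dict with "intrinsics" (3x3 intrinsics, pixels), "k1" (the pictures are not rectified: a ray, as slopes to the right and down, at radius r is drawn at 1 + k1 r^2 times it, then the intrinsics apply), "camera_from_world" (4x4, takes a point from world to camera coordinates). Camera axes: x right, y down, z forward; pixel columns grow to the right and rows downward; lengths in mm; the calibration is good to about 2 mm. A picture is of the moment at which its call begins. camera_params takes no time and is no camera call.
- close_job(): hands the job in; it is judged then, once.
The state is a dict: "clock": time; "qpos": joint angles; "joint_velocities": joint speeds; "joint_torque": joint torques, N m; "tool_pos": TCP position; "ee_rot": TCP orientation; "contact_force": force on the tool from outside, world axes, zero at the start; "ft_torque": the same for the moment, N m; "grip_width": opening from 0.0 (shut) to 1.0 (fully open); "finger_force": force on a finger pad.
Only numpy, scipy, OpenCV 4.12 (cv2) and the standard library are available. Lean on these libraries where they do the work, as an engineer would, in place of code of your own. Each camera call takes 0.05 s, during which the arm holds its last target. There are 200 camera calls.

### The job

Get the wooden blank ready for its crosscut on the small plywood sled: slide it home so that it lies flush along the aluminium fence with its right end against the dark wooden length stop, without ramming it. Then turn the black wing screw of the hold-down clockwise, keeping the fingers off the fence close beside it, until you feel its rubber foot meet the wood, and give it about a quarter turn more, so that the blank is clamped firmly but not dented. Let go, and leave the tape measure, try square and spanner where they are.

Things in the scene. Friction and masses are not known exactly. Their poses are not given: they have to be found in the camera images.
- sled: Fixed plywood crosscut sled on the table. Its origin lies on the table under the fence's working face; its x points across the bed towards the fence, y to the left along the fence, z up. Bed 250x250x12 mm: x -185..65, y -190..60, top at z 12 mm. The home place of the blank's origin in this frame is x -28, y -10, z 12 mm.
- fence: Aluminium fence fixed on the sled; origin and axes are the sled's. 30 mm thick, x 0..30 mm with the working face at x = 0; y -172..42 mm; its top is 94 mm above the table.
- length_stop: Dark wooden block, 54x32x34 mm, with a black star knob on top (up to 69 mm above the table), fixed against the fence's right end; origin and axes are the sled's. Its left face, which the blank's right end must touch, is the plane y = -150 mm.
- blank: Loose light wooden batten, 56 (x) x 280 (y) x 24 (z) mm, about 0.25 kg, lying on the bed; origin at the centre of its underside, y along its length to the left. It starts 16 to 46 mm short of the stop, its middle 38 to 82 mm off its home, up to 0.15 rad askew.
- blank_grip (a point): Point on the blank 115 mm left of its origin, 12 mm above its underside. Here its left end hangs over the bed's edge, 12 mm clear of the table; grip it from above across the 56 mm width, also at home (the fence ends 63 mm short of this point). Pushed to the fence here, beyond the fence's end, the right end tends to swing off: lead with the right end, then swing the left end in.
- wing_screw: Black upright wing screw; axis at x -36, y -30 mm in the sled's frame, 36 mm from the fence's face. Two flat wings, 9 mm thick, stand along its own x axis, 62 mm over the tips, which pass 5 mm from the fence. Origin on the axis at the hub's underside; wings reach 30 mm above it. Clockwise from above lowers it 12 mm a turn, thread friction 0.2 N m; it stays where it is left.
- wing_grip (a point): Point on the wing screw's axis 20 mm above its origin, at the top of the web between the wings; axes as wing_screw. 97 to 102 mm above the table at first, about 92 mm when clamped. Grip the two flat faces here across the 9 mm thickness, from above; fingertips up to 13 mm below this point hold well and clear the boss.
- hold_down: Fixed dark steel bracket on the fence's face; origin and axes are the sled's. Its arm, 26 mm wide, holds the wing screw in a round boss, 28 mm across, top 66.5 mm above the table, underside 49.5 mm. Below hangs the screw's 18 mm round rubber foot, at first 2 to 7 mm above the blank (1.1 to 3.6 rad of turning).
- boss_top (a point): Centre of the boss's top. How it feels: past first touch the rubber foot adds about 50 N on the wood and 0.2 N m of lasting twist on the gripper per rad. When a turn stops, thread friction leaves a steady twist of either sign (under 0.2 N m): judge by the change. A quarter turn past touch is about 75 N; under 55 N is not firm, over 110 N dents the wood.
- tape_measure: Yellow tape measure standing on the table, 34x86x68 mm; origin at the centre of its underside. Bystander.
- try_square: Steel try square lying flat, 120x165x16 mm; origin at the centre of its underside. Bystander.
- spanner: Steel combination spanner lying flat, 39x208x9 mm, to the right of the sled; origin at the centre of its underside. Bystander.

How it is judged (in metres and radians):
On the way, in this order (a step that is already met when the one before it is completed fails the run):
1. the blank lies flush against the fence and against the length stop (x of blank in the frame of sled above -0.0295 m and y of blank in the frame of sled below -0.0085 m and angle between the y axis of blank and the y axis of sled, either way round below 0.007 rad), for 0.2 s.
2. the wing screw's foot bears on the blank (contact force between wing_screw and blank above 55 N), for 0.2 s.
At the end, for the whole second after the job is handed in: The blank lies at rest flush along the fence (within 1.5 mm and 0.007 rad) with its right end within 1.5 mm of the length stop, and the wing screw's foot holds it down with 55 to 110 N (all of step 1 and contact force between wing_screw and blank between 55 and 110 N and linear speed of blank below 0.01 m/s); the robot touches nothing.
It fails at once if the foot dents the blank (contact force between wing_screw and blank above 110 N).
It fails at once if the blank is rammed against the fence or the stop (contact force between blank and fence above 30 N or contact force between blank and length_stop above 30 N).
It fails at once if the fingers or the arm press on the fence (contact force between any of the fingers, the arm and fence above 10 N).
It fails at once if a bystander tool is shifted by more than 30 mm (distance of any of tape_measure, try_square, spanner from where it was at the start of the episode above 0.03 m).
It also fails if it takes over 72 s, if anything falls off the work surface, if the arm or the gripper's body presses on something with over 40 N, if the wrist force passes 120 N, or if a joint passes its speed limit or range.

## Working session

There is one attempt and no reset: what is moved stays moved. The work goes in short steps, Python scripts to look and compute and a shell command to move; the robot and the scene stay as the last step left them, time stands still between calls to the robot, and variables do not carry over. Pictures are saved under pics/ and viewed, at most 10 in all, crops included, and the job is handed in when it is done.

```bash
ls; mkdir -p pics
python3 - <<'E'
from cell import *
import cv2
print(sense(), tip_extent)
for n in ("scene","top"):
    p,d=snapshot(n); cv2.imwrite(f"pics/{n}0.png",p[:,:,::-1]); 
    import numpy as np; np.save(f"{n}0.npy",d); print(camera_params(n))
E
```

```text
pics
{'clock': 0.0, 'qpos': array([-1.28860815,  0.43521623,  0.02495967,  1.57409006, -0.01159978,
        1.1339868 , -0.07509214]), 'joint_velocities': array([-5.75275090e-04, -8.51445923e-06,  4.20347698e-04, -1.10894906e-03,
       -6.71840258e-04,  1.92481599e-03, -1.72286672e-04]), 'joint_torque': array([ 7.19859836e-04, -6.70472932e+01,  1.02547579e+00, -3.16195464e+01,
        1.56028307e-02,  1.26811315e-02, -3.65813662e-05]), 'tool_pos': array([234.45634852, 578.80757207, 222.83273463]), 'ee_rot': array([-3.14004310e+00,  1.35954982e-04,  2.75675487e+00]), 'contact_force': array([-0.3108297 , -0.22136535,  0.05390888]), 'ft_torque': array([-0.0388498 , -0.01824207,  0.0635132 ]), 'finger_force': 0.0, 'grip_width': 1.0019282566841121} 22.0
{'intrinsics': array([[460.80103115,   0.        , 284.70487578],
       [  0.        , 460.80103115, 210.98701016],
       [  0.        ,   0.        ,   1.        ]]), 'k1': -0.049855162905938506, 'camera_from_world': array([[ 6.94381299e-01, -7.19603623e-01,  2.28848643e-03,
        -3.83050917e+02],
       [-3.88465722e-01, -3.77523089e-01, -8.40577599e-01,
         3.19878499e+02],
       [ 6.05746642e-01,  5.82792366e-01, -5.41686314e-01,
         9.42608697e+02],
       [ 0.00000000e+00,  0.00000000e+00,  0.00000000e+00,
         1.00000000e+00]])}
{'intrinsics': array([[528.09364718,   0.        , 284.48722188],
       [  0.        , 528.09364718, 215.4766596 ],
       [  0.        ,   0.        ,   1.        ]]), 'k1': -0.15606884448824465, 'camera_from_world': array([[-1.30294525e-02, -9.99829869e-01, -1.30562708e-02,
         3.24829019e+01],
       [-9.82296929e-01,  1.52391163e-02, -1.86709700e-01,
         5.50544427e+02],
       [ 1.86876901e-01,  1.03924095e-02, -9.82328367e-01,
         1.55728071e+03],
       [ 0.00000000e+00,  0.00000000e+00,  0.00000000e+00,
         1.00000000e+00]])}
```

View pics/scene0.png

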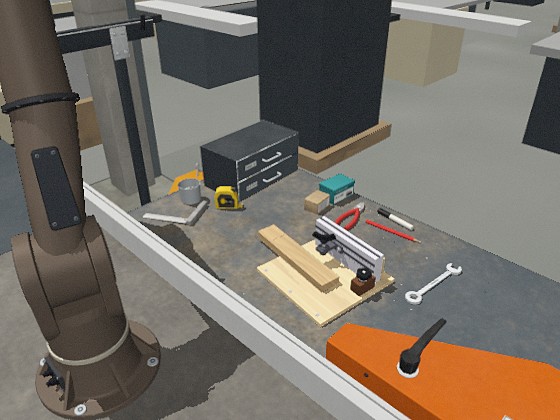

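View pics/top0.png

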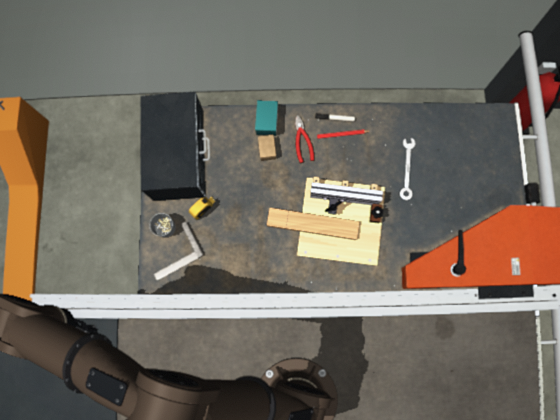

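The scene view shows the sled at about (325,275) with the blank across it and a rail in front. The top view has the blank at (267-361, 208-237), the fence at (310-384, 180-200), the wing screw near (333,207), the stop knob at (377,212), and a white rail at row 300 between robot and table.

```bash
cat > h.py <<'E'
import numpy as np, cv2
from cell import *
def ray(n,uv):
    c=camera_params(n);K=c["intrinsics"];k=c["k1"];T=c["camera_from_world"]
    p=(np.atleast_2d(uv).astype(float)-K[:2,2])/K[0,0]; s=p.copy()
    for _ in range(20): s=p/(1+k*(s**2).sum(1,keepdims=True))
    d=np.c_[s,np.ones(len(s))]; R=T[:3,:3]
    return -R.T@T[:3,3], d@R
def onz(n,uv,z):
    o,d=ray(n,uv); return o+d*((z-o[2])/d[:,2])[:,None]
def cloud(n,depth):
    v,u=np.mgrid[:420,:560]; o,d=ray(n,np.c_[u.ravel(),v.ravel()])
    return (o+d*depth.ravel()[:,None]).reshape(420,560,3)
def tri(uv_s,uv_t):
    o1,d1=ray("scene",uv_s);o2,d2=ray("top",uv_t);d1=d1[0];d2=d2[0]
    a=np.linalg.lstsq(np.c_[d1,-d2],o2-o1,rcond=None)[0]
    p,q=o1+a[0]*d1,o2+a[1]*d2
    return (p+q)/2,np.linalg.norm(p-q)
def pix(n,P):
    c=camera_params(n);T=c["camera_from_world"];q=np.atleast_2d(P)@T[:3,:3].T+T[:3,3]
    s=q[:,:2]/q[:,2:]; s=s*(1+c["k1"]*(s**2).sum(1,keepdims=True)); return s*c["intrinsics"][0,0]+c["intrinsics"][:2,2]
E
python3 - <<'E'
from h import *
t=cv2.imread("pics/top0.png"); s=cv2.imread("pics/scene0.png")
cv2.imwrite("pics/tc.png",cv2.resize(t[170:270,260:400],None,fx=5.7,fy=5.7,interpolation=cv2.INTER_CUBIC))
cv2.imwrite("pics/sc.png",cv2.resize(s[205:330,245:405],None,fx=4.8,fy=4.8,interpolation=cv2.INTER_CUBIC))
D=np.load("top0.npy");P=cloud("top",D)
for uv in [(284,218),(340,228),(350,255),(360,195),(330,300),(100,300),(250,270),(377,212)]: print(uv,P[uv[1],uv[0]].round(1))
E
```

```text
(284, 218) [543.4  26.2  50.9]
(340, 228) [ 512.  -144.7   37.5]
(350, 255) [ 430.5 -174.7   19. ]
(360, 195) [ 601.1 -202.2   97.2]
(330, 300) [ 294.3 -109.6   18.1]
(100, 300) [298.9 602.   17.6]
(250, 270) [390.5 134.1   1.9]
(377, 212) [ 553.  -254.7   74.5]
```

View pics/tc.png

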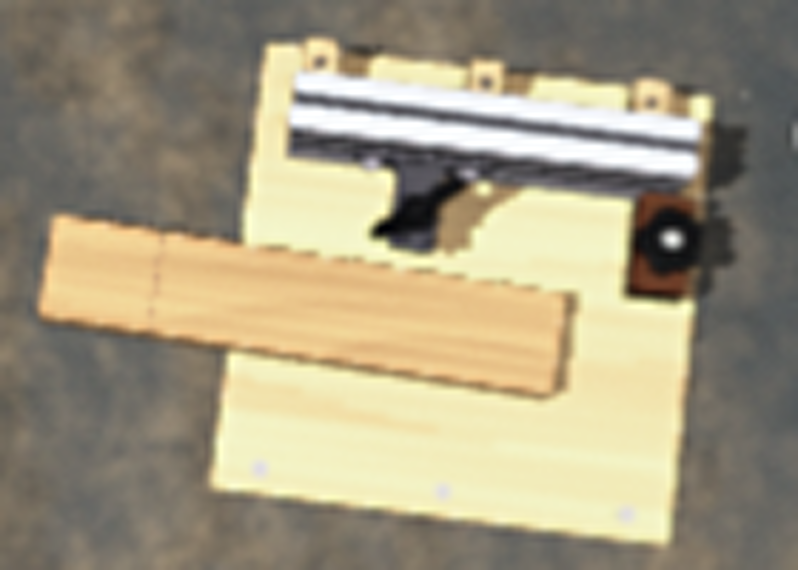

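View pics/sc.png

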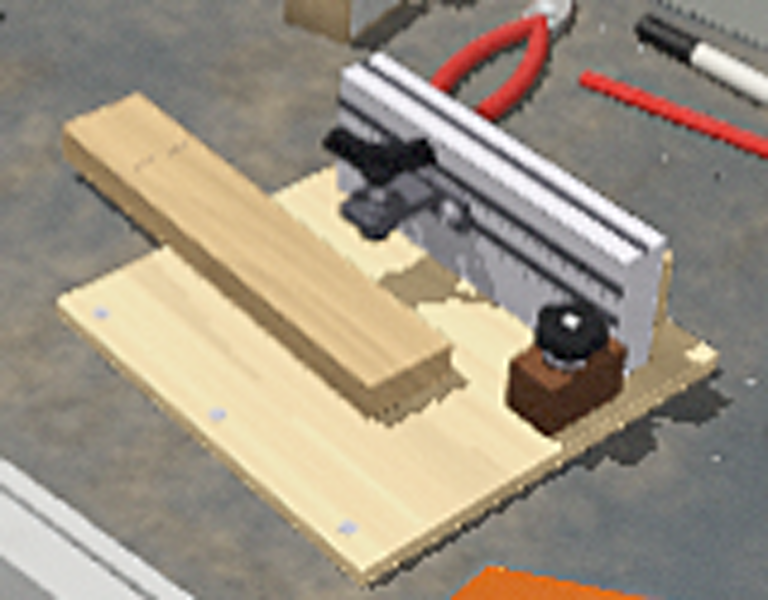

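The top crop (x5.7, origin 260,170) shows the bed corners at (265,43),(212,487),(668,545),(712,97). The blank's corners are at (52,215),(40,320),(560,395),(575,293), and the wings run from (378,235) to about (470,175). The scene crop shows the same things, with the wings raised over the boss at (325-435,130-200).

```bash
cat >> h.py <<'E'
def rigid(local,world):
    a=np.asarray(local,float);b=np.asarray(world,float)[:,:2];ca,cb=a.mean(0),b.mean(0)
    x,y=(a-ca).T;X,Y=(b-cb).T
    th=np.arctan2((x*Y-y*X).sum(),(x*X+y*Y).sum());c,s=np.cos(th),np.sin(th);R=np.array([[c,-s],[s,c]])
    t=cb-R@ca; return th,t,np.linalg.norm(a@R.T+t-b,axis=1)
E
python3 - <<'E'
from h import *
tc=lambda p:(np.array(p,float)+.5)/5.7-.5+[260,170]
sc=lambda p:(np.array(p,float)+.5)/4.8-.5+[245,205]
bedl=[(65,60),(-185,60),(-185,-190),(65,-190)]
bt=[(265,43),(212,487),(668,545),(712,97)]
th,t,r=rigid(bedl,onz("top",tc(bt),12)); print("sled top",th,t,r)
bs=[(-185,60),(-185,-190),(65,-190)]
th2,t2,r=rigid(bs,onz("scene",sc([(58,302),(365,575),(718,357)]),12)); print("sled scene",th2,t2,r)
R=lambda a:np.array([[np.cos(a),-np.sin(a)],[np.sin(a),np.cos(a)]])
# blank, two views
T=[(52,215),(40,320),(575,293)];S=[(137,93),(65,130),(450,348)]
for a,b in zip(S,T): print("blank corner tri",tri(sc(a),tc(b)))
bl=[(28,140),(-28,140),(28,-140),(-28,-140)]
for n,f,pt in (("top",tc,T+[(557,395)]),("scene",sc,S+[(372,388)])):
    thb,tb,rb=rigid(bl,onz(n,f(pt),36)); print("blank",n,thb,tb,rb,"in sled",R(th).T@(tb-t),thb-th)
print("fence top corner tri",tri(sc((376,55)),tc((295,73))),tri(sc((662,240)),tc((703,117))))
print("knob",tri(sc((572,320)),tc((672,239))))
W=R(th)@[-36,-30]+t; print("axis pred",W)
for z in (66.5,80,100,110): print(z,(pix("top",[*W,z])-[260,170])*5.7,(pix("scene",[*W,z])-[245,205])*4.8)
E
```

```text
sled top -0.140178643871138 [608.52114205 -95.68443154] [0.34866847 0.82080155 0.8818555  0.49028576]
sled scene -0.14311861256545777 [607.44600885 -97.9626869 ] [1.16823633 0.73194741 1.817406  ]
blank corner tri (array([580.39165729,  73.40898082,  35.20468047]), np.float64(0.5658155360000287))
blank corner tri (array([524.53005233,  79.28816703,  33.3407557 ]), np.float64(3.0832200369517624))
blank corner tri (array([ 530.7306603 , -206.46478968,   36.50225069]), np.float64(6.1828877317156685))
blank top -0.16396835110311608 [528.52906595 -63.0705452 ] [3.08076915 1.03764489 2.95748993 0.41703277] in sled [-83.76425046  21.11748487] -0.023789707231978097
blank scene -0.17214901116200865 [527.20153887 -62.8447752 ] [2.48901678 4.15117617 2.64369946 2.16560802] in sled [-85.11030048  21.15555821] -0.03197036729087066
fence top corner tri (array([642.40127619, -57.23279059,  93.21149039]), np.float64(1.7169046903377672)) (array([ 614.01828734, -270.43933905,   93.99847109]), np.float64(5.448042443030862))
knob (array([ 555.50438198, -257.1264452 ,   68.99104376]), np.float64(0.16327479531857944))
axis pred [ 568.68266393 -120.36024279]
66.5 [[411.67197988 217.19899015]] [[375.13557703 194.4024992 ]]
80 [[413.60862105 212.06385018]] [[376.35486343 174.07020251]]
100 [[416.53734162 204.2967933 ]] [[378.18668056 143.47175873]]
110 [[418.02911748 200.33993325]] [[379.11417049 127.9552528 ]]
```

```bash
cat >> h.py <<'E'
from scipy.spatial.transform import Rotation as Ro
def go(x,y,z,yaw=None):
    s=sense();r=s["ee_rot"];R0=Ro.from_euler("xyz",r)
    d=R0.inv().apply(np.array([x,y,z])-s["tool_pos"])
    Rt=Ro.from_euler("xyz",[np.pi,0,r[2] if yaw is None else yaw])
    print("shift",d.round(1),"dr",np.degrees((R0.inv()*Rt).as_rotvec()).round(1))
E
python3 - <<'E'
from h import *
go(545,50,150,1.4)
tc=lambda p:(np.array(p,float)+.5)/5.7-.5+[260,170]
sc=lambda p:(np.array(p,float)+.5)/4.8-.5+[245,205]
print(tri(sc((332,143)),tc((380,235))),tri(sc((432,150)),tc((470,175))))
for n,f,p in (("top",tc,[(378,235),(472,172)]),("scene",sc,[(330,140),(432,148)])):
  for z in (105,110):
    q=onz(n,f(p),z);print(n,z,q.round(0),np.arctan2(*(q[0]-q[1])[1::-1]), q.mean(0))
E
```

```text
shift [-486.3 -373.5   73.5] dr [-0.1  0.1 77.7]
(array([554.13743725, -99.70788074,  98.72644143]), np.float64(0.18816702676268107)) (array([ 583.06736883, -145.93357372,  102.86846877]), np.float64(3.8609061924213965))
top 105 [[ 553.  -98.  105.]
 [ 586. -148.  105.]] 2.1502515250960226 [ 569.30191984 -123.23465392  105.        ]
top 110 [[ 552.  -98.  110.]
 [ 585. -148.  110.]] 2.1502515250960244 [ 568.25772756 -122.80552996  110.        ]
scene 105 [[ 549. -103.  105.]
 [ 580. -146.  105.]] 2.206246116273164 [ 564.41294236 -124.15982427  105.        ]
scene 110 [[ 543. -107.  110.]
 [ 575. -150.  110.]] 2.2062461162731646 [ 558.89623656 -128.45435423  110.        ]
```

```bash
python3 -m handwheel '[{"xyz":[-243,-187,0],"dr":[0,0,39],"fingers":1},{"xyz":[-243,-187,0],"dr":[0,0,39],"fingers":1},{"xyz":[-243,-187,0],"dr":[0,0,39],"fingers":1},{"xyz":[-243,-187,0],"dr":[0,0,39],"fingers":1},{"xyz":[-243,-187,0],"dr":[0,0,39],"fingers":1},{"xyz":[-243,-187,0],"dr":[0,0,39],"fingers":1},{"xyz":[-243,-187,0],"dr":[0,0,39],"fingers":1},{"xyz":[-243,-187,0],"dr":[0,0,39],"fingers":1}]'
python3 - <<'E'
from h import *
s=sense();print(s["qpos"],s["tool_pos"]);go(546,50,110,1.4)
E
```

```text
clock: 0.77
tool_pos: [392.5, 308.6, 223.7]
ee_rot: [-3.141, 0.002, 2.069]
contact_force: [0.2, -0.2, 0.2]
grip_width: 1.0
finger_force: 0.0
[-0.99373049  0.22836997  0.2669264   1.88890935 -0.06706353  1.03384215
 -0.20073583] [392.52410558 308.60213506 223.68098402]
shift [-300.3   11.2  114.4] dr [ 0.   0.1 38.3]
```

```bash
python3 -m handwheel '[{"xyz":[-40,1,10],"dr":[0,0,6],"fingers":1},{"xyz":[-80,3,25],"dr":[0,0,12],"fingers":1},{"xyz":[-120,5,40],"dr":[0,0,18],"fingers":1},{"xyz":[-160,6,55],"dr":[0,0,24],"fingers":1},{"xyz":[-200,8,70],"dr":[0,0,30],"fingers":1},{"xyz":[-240,9,85],"dr":[0,0,34],"fingers":1},{"xyz":[-275,10,100],"dr":[0,0,38],"fingers":1},{"xyz":[-300,11,114],"dr":[0,0,38],"fingers":1}]'
python3 - <<'E'
from h import *
s=sense();print(s["qpos"],s["tool_pos"]);go(547,50,31,1.404)
p,d=snapshot("top"); p2,d2=snapshot("scene"); cv2.imwrite("pics/t1.png",p[:,:,::-1])
cv2.imwrite("pics/s1.png",p2[:,:,::-1])
cv2.imwrite("pics/both.png",np.hstack([cv2.resize(p[160:280,250:400],None,fx=2.66,fy=2.66),cv2.resize(p2[200:320,240:390],None,fx=2.66,fy=2.66)])[:,:,::-1])
E
```

```text
clock: 1.43
tool_pos: [545.6, 53.8, 108.7]
ee_rot: [3.141, 0.001, 1.406]
contact_force: [-0.2, 0.7, 1.1]
grip_width: 0.999
finger_force: 0.0
[-0.53015501  0.4610592   0.45770089  1.92345844 -0.27088123  0.81709715
 -0.09184214] [545.62286931  53.77732529 108.73210732]
shift [-3.4  1.9 77.7] dr [0.  0.1 0.1]
```

View pics/both.png

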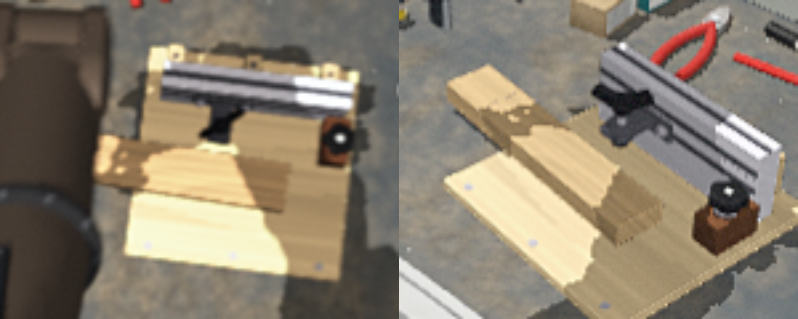

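The picture's top half shows the arm hiding the blank's left end, with the blank, fence and screw otherwise unobstructed. The scene half shows no gripper above the blank, so I'll check where it should project.

Run:
```python
from h import *
print(pix("scene",[[545.6,53.8,90],[545,54,200],[545,54,33]]),pix("top",[[545.6,53.8,108]]))
```

```text
[[269.03451657 215.37890189]
 [268.13527186 180.0400286 ]
 [269.16173325 232.49121721]] [[274.34988651 213.86513422]]
```

View pics/s1.png

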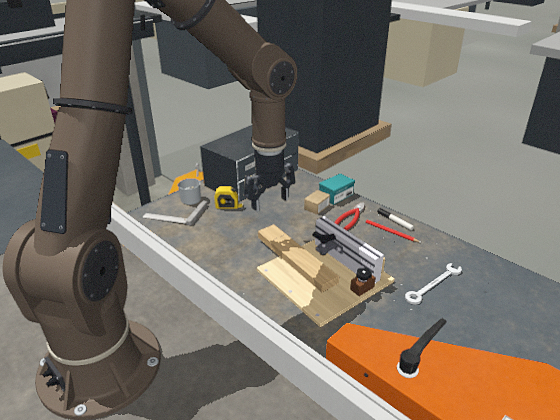

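The scene picture shows the open gripper above the blank's left end, fingertips near (254,208) and (288,198). I'll go lower and check from near.

```bash
python3 -m handwheel '[{"xyz":[-1,1,10],"dr":[0,0,0],"fingers":1},{"xyz":[-2,2,20],"dr":[0,0,0],"fingers":1},{"xyz":[-3,2,30],"dr":[0,0,0],"fingers":1},{"xyz":[-3,2,38],"dr":[0,0,0],"fingers":1},{"xyz":[-3,2,44],"dr":[0,0,0],"fingers":1},{"xyz":[-3,2,46],"dr":[0,0,0],"fingers":1},{"xyz":[-3,2,46],"dr":[0,0,0],"fingers":1},{"xyz":[-3,2,46],"dr":[0,0,0],"fingers":1}]'
python3 - <<'E'
from h import *
go(547.5,50,31,1.404)
p,d=snapshot("scene"); cv2.imwrite("pics/s2.png",cv2.resize(p[180:280,220:360],None,fx=5.7,fy=5.7,interpolation=cv2.INTER_CUBIC)[:,:,::-1])
E
```

```text
clock: 2.2
tool_pos: [546.1, 54.5, 63.7]
ee_rot: [3.141, -0.0, 1.413]
contact_force: [1.1, 0.1, 0.1]
grip_width: 1.0
finger_force: 0.0
shift [-4.2  2.1 32.7] dr [ 0.  -0.   0.5]
```

View pics/s2.png

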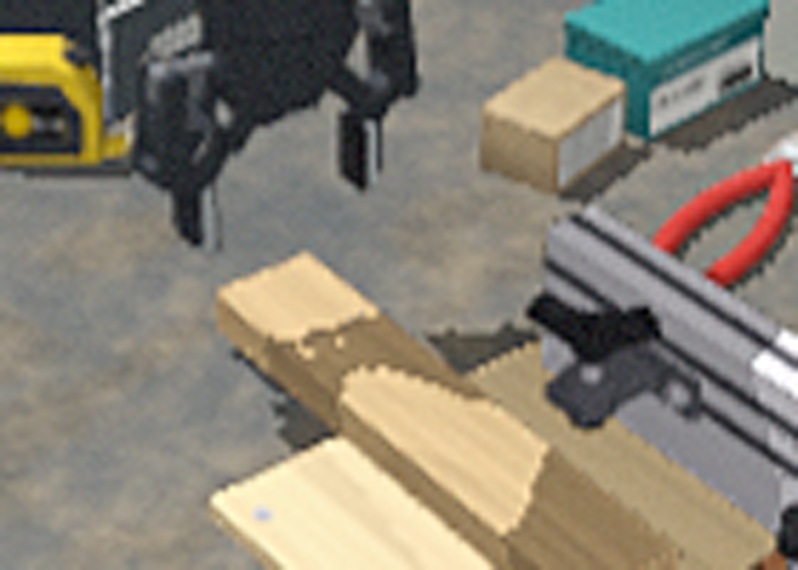

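The crop shows the open fingers above the blank's left end, tips near (205,245) and (362,187) in the crop. That is about 8 px higher than tool_pos predicts, so I'll check with depth.

Run:
```python
from h import *
p,d=snapshot("scene"); C=cloud("scene",d)
print(sense()["tool_pos"],sense()["qpos"])
for uv in [(255,220),(256,222),(253,215),(282,208),(284,211),(283,205),(281,203)]: print(uv,p[uv[1],uv[0]],C[uv[1],uv[0]].round(1))
m=(C[...,2]>45)&(C[...,2]<400)&(abs(C[...,0]-546)<90)&(abs(C[...,1]-54)<90)
q=C[m]; 
for z in range(45,130,8):
    k=q[(q[:,2]>=z)&(q[:,2]<z+8)]; print(z,len(k), k.min(0).round(0) if len(k) else "",k.max(0).round(0) if len(k) else "")
p,d=snapshot("top"); C=cloud("top",d); print(C[200:230:6,262:290:6].round(0).tolist())
```

```text
[546.30869372  54.42543382  64.03675007] [-0.4980035   0.52422278  0.41913265  1.95713229 -0.31338367  0.72239618
 -0.04944161]
(255, 220) [63 68 65] [494.3  54.3  99.3]
(256, 222) [133 135 139] [496.   52.6  92.9]
(253, 215) [34 38 43] [489.5  56.  116.7]
(282, 208) [34 30 32] [586.1  43.9  99.8]
(284, 211) [78 83 84] [588.   38.1  91.6]
(283, 205) [14 11 16] [587.7  41.7 109.7]
(281, 203) [27 26 28] [589.3  50.9 111.5]
45 0  
53 0  
61 0  
69 0  
77 0  
85 21 [492.  35.  86.] [599.  64.  93.]
93 34 [489.  36.  93.] [600.  71. 101.]
101 39 [487.  35. 101.] [596.  70. 109.]
109 45 [487.  37. 109.] [601.  68. 117.]
117 34 [489.  37. 117.] [599.  68. 125.]
125 35 [481.  33. 125.] [611.  70. 133.]
[[[484.0, 65.0, 579.0], [483.0, 52.0, 581.0], [485.0, 40.0, 570.0], [489.0, 28.0, 553.0], [497.0, 16.0, 516.0]], [[467.0, 64.0, 600.0], [468.0, 52.0, 593.0], [470.0, 40.0, 583.0], [474.0, 28.0, 564.0], [480.0, 16.0, 532.0]], [[452.0, 63.0, 611.0], [453.0, 51.0, 608.0], [454.0, 40.0, 600.0], [457.0, 28.0, 582.0], [466.0, 16.0, 539.0]], [[436.0, 62.0, 631.0], [438.0, 51.0, 624.0], [439.0, 39.0, 615.0], [442.0, 28.0, 597.0], [453.0, 16.0, 539.0]], [[420.0, 61.0, 659.0], [420.0, 49.0, 656.0], [425.0, 39.0, 629.0], [428.0, 28.0, 610.0], [526.0, 20.0, 41.0]]]
```

```bash
python3 -m handwheel '[{"xyz":[-1,1,5],"dr":[0,0,0],"fingers":1},{"xyz":[-2,2,10],"dr":[0,0,0],"fingers":1},{"xyz":[-3,2,14],"dr":[0,0,0],"fingers":1},{"xyz":[-4,2,18],"dr":[0,0,0],"fingers":1},{"xyz":[-4,2,20],"dr":[0,0,0],"fingers":1},{"xyz":[-4,2,20],"dr":[0,0,0],"fingers":1},{"xyz":[-4,2,20],"dr":[0,0,0],"fingers":1},{"xyz":[-4,2,20],"dr":[0,0,0],"fingers":1}]'
cat >> h.py <<'E'
def tips(x,y,zmax=140):
    p,d=snapshot("scene"); C=cloud("scene",d)
    dark=p.max(2)<90
    m=(C[...,2]>45)&(C[...,2]<zmax)&(abs(C[...,0]-x)<90)&(abs(C[...,1]-y)<60)
    return p,m,C
E
python3 - <<'E'
from h import *
s=sense();x,y,z=s["tool_pos"];p,m,C=tips(x,y,z+60)
q=C[m]
for a in range(40,110,6):
    k=q[(q[:,2]>=a)&(q[:,2]<a+6)]; print(a,len(k),k.min(0).round(0) if len(k) else "",k.max(0).round(0) if len(k) else "")
cv2.imwrite("pics/s3.png",cv2.resize(p[180:280,220:360],None,fx=5.7,fy=5.7,interpolation=cv2.INTER_CUBIC)[:,:,::-1])
E
```

```text
clock: 3.02
tool_pos: [547.4, 50.0, 43.7]
ee_rot: [3.141, -0.0, 1.413]
contact_force: [-0.9, 0.3, 0.4]
grip_width: 1.004
finger_force: 0.0
40 0  
46 0  
52 0  
58 0  
64 9 [497.  34.  65.] [592.  56.  69.]
70 23 [490.  32.  70.] [598.  64.  76.]
76 29 [489.  33.  77.] [600.  66.  82.]
82 28 [489.  32.  82.] [600.  66.  88.]
88 29 [488.  32.  88.] [600.  65.  94.]
94 32 [489.  29.  94.] [602.  63. 100.]
100 14 [491.  32. 100.] [597.  54. 103.]
106 0
```

View pics/s3.png

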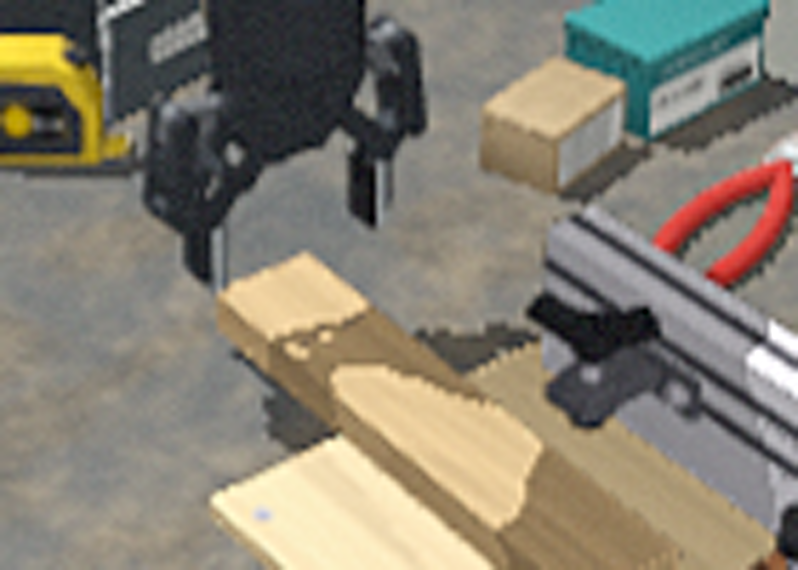

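The crop shows the fingertips at about (215,285) and (370,225), not yet straddling the blank. By depth they are at z about 65, so tool_pos z reads roughly 30 low. I'll descend by vision and force.

```bash
python3 -m handwheel '[{"xyz":[0,0,4],"dr":[0,0,0],"fingers":1},{"xyz":[0,0,8],"dr":[0,0,0],"fingers":1},{"xyz":[0,0,12],"dr":[0,0,0],"fingers":1},{"xyz":[0,0,16],"dr":[0,0,0],"fingers":1},{"xyz":[0,0,20],"dr":[0,0,0],"fingers":1},{"xyz":[0,0,20],"dr":[0,0,0],"fingers":1},{"xyz":[0,0,20],"dr":[0,0,0],"fingers":1},{"xyz":[0,0,20],"dr":[0,0,0],"fingers":1}]'
python3 - <<'E'
from h import *
s=sense();x,y,z=s["tool_pos"];print(s["qpos"]);p,m,C=tips(x,y,z+60)
v,u=np.nonzero(m&(p.max(2)<80)); print(C[m&(p.max(2)<80)][:,2].min())
cv2.imwrite("pics/s4.png",cv2.resize(p[180:280,220:360],None,fx=5.7,fy=5.7,interpolation=cv2.INTER_CUBIC)[:,:,::-1])
E
```

```text
clock: 3.73
tool_pos: [547.4, 49.9, 23.6]
ee_rot: [3.142, 0.0, 1.413]
contact_force: [-0.1, 0.4, 0.6]
grip_width: 1.001
finger_force: 0.0
[-0.45979525  0.58602916  0.38125153  1.97890961 -0.35150369  0.64040327
 -0.00954535]
45.55401033564374
```

View pics/s4.png

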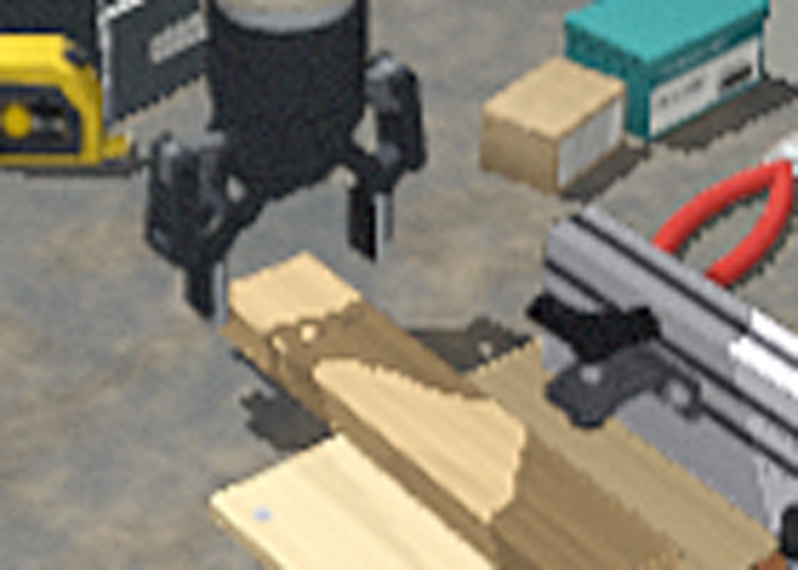

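Run:
```python
from h import *
f=lambda p:(np.array(p,float)+.5)/5.7-.5+[220,180]
for z in (5,15,25,35,45,55): print(z,onz("scene",f([(205,320),(222,318),(372,262),(383,255)]),z)[:,:2].round(0).tolist())
p,d=snapshot("scene");C=cloud("scene",d)
for q in [(205,315),(195,290),(372,255),(300,285),(420,420),(330,500),(100,400)]:
    u,v=f(q).round().astype(int);print(q,C[v,u].round(0))
```

```text
5 [[534.0, 99.0], [541.0, 94.0], [629.0, 74.0], [638.0, 75.0]]
15 [[525.0, 89.0], [532.0, 84.0], [619.0, 64.0], [627.0, 65.0]]
25 [[515.0, 78.0], [522.0, 73.0], [608.0, 54.0], [617.0, 55.0]]
35 [[506.0, 68.0], [513.0, 63.0], [598.0, 44.0], [606.0, 45.0]]
45 [[497.0, 58.0], [504.0, 53.0], [588.0, 34.0], [596.0, 35.0]]
55 [[488.0, 47.0], [494.0, 43.0], [577.0, 24.0], [585.0, 24.0]]
(205, 315) [492.  50.  53.]
(195, 290) [488.  53.  71.]
(372, 255) [588.  34.  50.]
(300, 285) [555.  52.  37.]
(420, 420) [520. -61.  37.]
(330, 500) [472. -49.  12.]
(100, 400) [456.  91.   1.]
```

```bash
python3 -m handwheel '[{"xyz":[0,0,5],"dr":[0,0,0],"fingers":1},{"xyz":[0,0,10],"dr":[0,0,0],"fingers":1},{"xyz":[0,0,15],"dr":[0,0,0],"fingers":1},{"xyz":[0,0,20],"dr":[0,0,0],"fingers":1},{"xyz":[0,0,25],"dr":[0,0,0],"fingers":1},{"xyz":[0,0,30],"dr":[0,0,0],"fingers":1},{"xyz":[0,0,30],"dr":[0,0,0],"fingers":1},{"xyz":[0,0,30],"dr":[0,0,0],"fingers":1}]'
python3 - <<'E'
from h import *
s=sense();x,y,z=s["tool_pos"];p,d=snapshot("scene");C=cloud("scene",d)
m=(p.max(2)<80)&(abs(C[...,0]-x)<70)&(abs(C[...,1]-y)<40)&(C[...,2]>4)&(C[...,2]<60)
for lo,hi in ((470,530),(570,620)):
    k=C[m&(C[...,0]>lo)&(C[...,0]<hi)]; print(len(k),np.sort(k[:,2])[:6].round(0), k[:,:2].mean(0))
E
```

```text
clock: 4.5
tool_pos: [547.1, 49.9, -6.8]
ee_rot: [-3.141, 0.0, 1.413]
contact_force: [-0.5, 0.7, 1.1]
grip_width: 1.005
finger_force: 0.0
54 [ 4.  5. 20. 21. 22. 24.] [493.16018193  53.05549515]
58 [22. 22. 22. 23. 23. 25.] [589.92544225  40.80570471]
```

```bash
python3 -m handwheel '[{"xyz":[0,0,2],"dr":[0,0,0],"fingers":0.75},{"xyz":[0,0,3],"dr":[0,0,0],"fingers":0.68},{"xyz":[0,0,3],"dr":[0,0,0],"fingers":0.6},{"xyz":[0,0,3],"dr":[0,0,0],"fingers":0.6},{"xyz":[0,0,3],"dr":[0,0,0],"fingers":0.5},{"xyz":[0,0,3],"dr":[0,0,0],"fingers":0.5},{"xyz":[0,0,3],"dr":[0,0,0],"fingers":0.5},{"xyz":[0,0,3],"dr":[0,0,0],"fingers":0.5}]'
python3 - <<'E'
from h import *
s=sense();print(s["contact_force"],s["ft_torque"])
p,d=snapshot("top"); q,d2=snapshot("scene");C=cloud("scene",d2)
cv2.imwrite("pics/b5.png",np.hstack([cv2.resize(p[165:265,260:400],None,fx=2.8,fy=2.8),cv2.resize(q[205:305,245:385],None,fx=2.8,fy=2.8)])[:,:,::-1])
cv2.imwrite("pics/t5.png",p[:,:,::-1]);cv2.imwrite("pics/s5.png",q[:,:,::-1])
E
```

```text
clock: 5.22
tool_pos: [547.4, 50.0, -9.3]
ee_rot: [3.141, -0.0, 1.413]
contact_force: [0.2, 0.4, 1.3]
grip_width: 0.647
finger_force: 67.2
[0.21469804 0.40032565 1.29998587] [-0.11432587  0.05691671 -0.08102584]
```

View pics/b5.png

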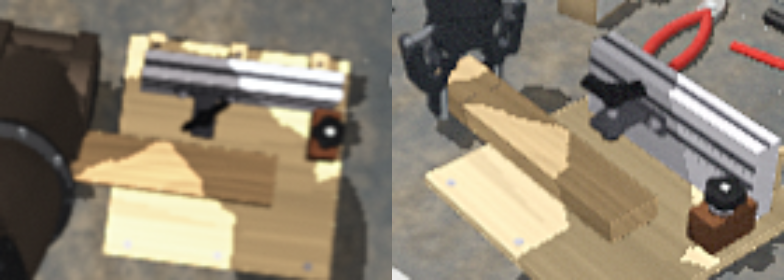

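The two-view picture shows the gripper holding the blank's left end, with the blank otherwise unmoved. Its right end is at top-crop (275,155-205), short of the stop at (325,130). That was my tenth picture, so from here I measure by numbers only.

```bash
cat > meas.py <<'E'
from h import *
TH=-0.1415;O=np.array([608.,-96.8])
def sl(P):
    c,s=np.cos(TH),np.sin(TH);d=P[...,:2]-O
    return np.stack([c*d[...,0]+s*d[...,1],-s*d[...,0]+c*d[...,1],P[...,2]],-1)
def fit(S,m,ax):  # robust line: coord ax as function of the other
    k=S[m];b=1-ax;w=np.ones(len(k),bool)
    for _ in range(6):
        c=np.polyfit(k[w,b],k[w,ax],1);r=k[:,ax]-np.polyval(c,k[:,b]);w=abs(r)<max(1.5,2*np.median(abs(r[w])))
    return c,w.sum(),r[w].std()
def run():
    C=sl(cloud("scene",np.median([snapshot("scene")[1] for _ in range(3)],0)));x,y,z=C[...,0],C[...,1],C[...,2]
    print("fence face",fit(C,(z>42)&(z<90)&(abs(x)<9)&(y>-125)&(y<-60),0))
    print("stop -y face",fit(C,(z>17)&(z<42)&(abs(y+182)<7)&(x>-48)&(x<-6),1))
    print("blank -x side",fit(C,(z>16)&(z<33)&(x<-35)&(x>-135)&(y>-110)&(y<70),0))
    e=(z>16)&(z<33)&(y<-60)&(y>-165)&(x>-135)&(x<-5)
    c,n,s=fit(C,(z>16)&(z<33)&(x<-35)&(x>-135)&(y>-110)&(y<70),0)
    e&=(x>np.polyval(c,y)+6)&(x<np.polyval(c,y)+50)&(y<-60)
    print("blank -y end",fit(C,e,1))
    C=sl(cloud("top",np.median([snapshot("top")[1] for _ in range(3)],0)));x,y,z=C[...,0],C[...,1],C[...,2]
    k=C[(abs(z-36)<5)&(x<-2)&(x>-140)&(y<60)&(y>-149)]; print("top: n",len(k),cv2.minAreaRect(k[:,:2].astype(np.float32)))
    s=sense();t=sl(s["tool_pos"]);print("tool sled",t.round(1),"blank ang rel",round(s["ee_rot"][2]-np.pi/2-TH,4),"F sled",sl(np.r_[s["contact_force"][:2]+O,0]).round(1),"tau",s["ft_torque"].round(2))
if __name__=="__main__": run()
E
python3 meas.py
```

```text
fence face (array([0.00120228, 0.91444115]), np.int64(262), np.float64(0.705087000558158))
stop -y face (array([ 6.82614679e-04, -1.79808610e+02]), np.int64(82), np.float64(0.6442058555654947))
blank -x side (array([ 6.48092578e-03, -1.10613047e+02]), np.int64(234), np.float64(0.6972166680142828))
blank -y end (array([-1.93032824e-02, -1.15870443e+02]), np.int64(62), np.float64(0.644667329742364))
top: n 991 ((-83.223388671875, -28.186012268066406), (176.41769409179688, 57.074153900146484), 89.58479309082031)
tool sled [-80.6 136.8  -9.3] blank ang rel -0.0165 F sled [-0.7  0.5  0. ] tau [-0.05 -0.   -0.07]
```

```bash
python3 -m handwheel '[{"xyz":[-3,4,0],"dr":[0,0,-0.5],"fingers":0.5},{"xyz":[-7,9,0],"dr":[0,0,-1.1],"fingers":0.5},{"xyz":[-12,14,0],"dr":[0,0,-1.7],"fingers":0.5},{"xyz":[-17,20,0],"dr":[0,0,-2.3],"fingers":0.5},{"xyz":[-21,25,0],"dr":[0,0,-2.8],"fingers":0.5},{"xyz":[-24,29,0],"dr":[0,0,-3],"fingers":0.5},{"xyz":[-25,30,0],"dr":[0,0,-3],"fingers":0.5},{"xyz":[-25,30,0],"dr":[0,0,-3],"fingers":0.5}]'; python3 meas.py
```

```text
clock: 6.28
tool_pos: [573.4, 20.4, -9.2]
ee_rot: [3.141, -0.0, 1.465]
contact_force: [-0.3, -0.0, 3.4]
grip_width: 0.645
finger_force: 67.4
fence face (array([-0.00739115,  0.08973472]), np.int64(257), np.float64(0.7120788505034988))
stop -y face (array([-7.59345689e-03, -1.80025429e+02]), np.int64(85), np.float64(0.6699852046051225))
blank -x side (array([-4.48967094e-02, -7.46135396e+01]), np.int64(235), np.float64(0.6790176990167922))
blank -y end (array([ 6.24761916e-02, -1.37824689e+02]), np.int64(25), np.float64(0.4822220603645627))
top: n 1052 ((-45.007781982421875, -41.18550109863281), (57.3006591796875, 203.13677978515625), 2.4918930530548096)
tool sled [-50.7 111.1  -9.2] blank ang rel 0.0359 F sled [ 1.  -0.4  0. ] tau [-0.05 -0.06  0.05]
```

```bash
python3 -m handwheel '[{"xyz":[0,2,0],"dr":[0,0,0],"fingers":0.5},{"xyz":[0,4,0],"dr":[0,0,0],"fingers":0.5},{"xyz":[0,6,0],"dr":[0,0,0],"fingers":0.5},{"xyz":[0,8,0],"dr":[0,0,0],"fingers":0.5},{"xyz":[0,9,0],"dr":[0,0,0],"fingers":0.5},{"xyz":[0,10,0],"dr":[0,0,0],"fingers":0.5},{"xyz":[0,10,0],"dr":[0,0,0],"fingers":0.5},{"xyz":[0,10,0],"dr":[0,0,0],"fingers":0.5}]'; python3 -c "
from h import *;s=sense();print(s['contact_force'],s['ft_torque'])"
python3 -m handwheel '[{"xyz":[0,0.3,0],"dr":[0,0,0],"fingers":0.5},{"xyz":[0,0.6,0],"dr":[0,0,0],"fingers":0.5},{"xyz":[0,0.9,0],"dr":[0,0,0],"fingers":0.5},{"xyz":[0,1.2,0],"dr":[0,0,0],"fingers":0.5},{"xyz":[0,1.5,0],"dr":[0,0,0],"fingers":0.5},{"xyz":[0,1.5,0],"dr":[0,0,0],"fingers":0.5},{"xyz":[0,1.5,0],"dr":[0,0,0],"fingers":0.5},{"xyz":[0,1.5,0],"dr":[0,0,0],"fingers":0.5}]';python3 -c "
from h import *;s=sense();print(s['contact_force'],s['ft_torque'])"
```

```text
clock: 7.25
tool_pos: [580.6, 19.3, -9.6]
ee_rot: [-3.137, 0.0, 1.464]
contact_force: [-7.7, -0.4, 12.3]
grip_width: 0.647
finger_force: 68.3
[-7.73299299 -0.36318145 12.29981142] [-0.39917477  1.46820372 -0.43828429]
clock: 7.92
tool_pos: [581.8, 19.2, -9.6]
ee_rot: [-3.137, 0.0, 1.464]
contact_force: [-8.6, -0.0, 12.6]
grip_width: 0.652
finger_force: 68.3
[-8.57001114e+00 -5.52958865e-03  1.25938155e+01] [-0.3356325   1.59481966 -0.47524148]
```

```bash
python3 meas.py
python3 - <<'E'
from h import *
p,d=snapshot("scene");C=cloud("scene",d);x,y,z=sense()["tool_pos"]
m=(p.max(2)<70)&(abs(C[...,0]-x)<75)&(abs(C[...,1]-y)<45)&(C[...,2]>-5)&(C[...,2]<60)
for lo,hi in ((-75,-25),(20,75)):
    k=C[m&(C[...,0]>x+lo)&(C[...,0]<x+hi)]; print(len(k),np.sort(k[:,2])[:10].round(0), k[:,:2].mean(0))
# blank top height profile
import meas
S=meas.sl(C); 
for a,b in ((-130,-90),(-90,-50),(-50,-20),(0,40),(40,70)):
    k=S[(S[...,1]>a)&(S[...,1]<b)&(S[...,0]<-25)&(S[...,0]>-55)&(S[...,2]>25)&(S[...,2]<48)];print(a,b,len(k),np.median(k[:,2]))
E
```

```text
fence face (array([7.55360839e-04, 9.15163544e-01]), np.int64(261), np.float64(0.7241424856501846))
stop -y face (array([-8.23123940e-03, -1.80093672e+02]), np.int64(83), np.float64(0.5905243155176791))
blank -x side (array([-4.24502196e-02, -6.62355686e+01]), np.int64(237), np.float64(0.727408498343763))
blank -y end (array([  1.36676418, -78.19168749]), np.int64(17), np.float64(1.674109340418211))
top: n 980 ((-36.64727020263672, -40.91088104248047), (57.78181457519531, 203.4230194091797), 2.6519775390625)
tool sled [-42.3 111.1  -9.6] blank ang rel 0.035 F sled [-9.7 -0.9  0. ] tau [-0.38  1.65 -0.51]
103 [-2.  0.  0.  0.  1. 10. 12. 13. 14. 15.] [539.4237352  18.3566503]
66 [-0. -0.  1.  2.  2.  2.  3.  5. 35. 37.] [621.6918992    8.06138843]
-130 -90 126 37.947814783265585
-90 -50 116 37.62199823310988
-50 -20 80 37.57219457772561
0 40 102 36.57902127277225
40 70 69 36.853435315403885
```

```bash
python3 -m handwheel '[{"xyz":[0,-0.5,-0.5],"dr":[0,0,0],"fingers":0.5},{"xyz":[0,-0.5,-1],"dr":[0,0,0],"fingers":0.5},{"xyz":[0,-0.5,-1],"dr":[0,0,0],"fingers":0.5},{"xyz":[0,-0.5,-1],"dr":[0,0,0],"fingers":0.5},{"xyz":[0,-0.5,-1],"dr":[0,0,0],"fingers":0.5},{"xyz":[0,-0.5,-1],"dr":[0,0,0],"fingers":0.5},{"xyz":[0,-0.5,-1],"dr":[0,0,0],"fingers":0.5},{"xyz":[0,-0.5,-1],"dr":[0,0,0],"fingers":0.5}]';python3 -c "
from meas import *;s=sense();print(s['contact_force'],s['ft_torque'],sl(s['tool_pos']))"
```

```text
clock: 8.93
tool_pos: [584.0, 19.5, -8.5]
ee_rot: [-3.142, -0.0, 1.465]
contact_force: [-0.7, 0.4, -2.3]
grip_width: 0.651
finger_force: 66.7
[-0.66874679  0.44120062 -2.26396177] [ 0.16192152  0.01651576 -0.03254344] [-40.19591457 111.72575651  -8.48555015]
```

```bash
python3 -m handwheel '[{"xyz":[0,0.5,0],"dr":[0,0,0],"fingers":0.5},{"xyz":[0,1,0],"dr":[0,0,0],"fingers":0.5},{"xyz":[0,1.5,0],"dr":[0,0,0],"fingers":0.5},{"xyz":[0,2,0],"dr":[0,0,0],"fingers":0.5},{"xyz":[0,2.5,0],"dr":[0,0,0],"fingers":0.5},{"xyz":[0,2.5,0],"dr":[0,0,0],"fingers":0.5},{"xyz":[0,2.5,0],"dr":[0,0,0],"fingers":0.5},{"xyz":[0,2.5,0],"dr":[0,0,0],"fingers":0.5}]';python3 -c "
from meas import *;run();print(sense()['contact_force'])"
```

```text
clock: 9.6
tool_pos: [586.5, 19.2, -8.4]
ee_rot: [3.141, -0.0, 1.465]
contact_force: [-0.2, -0.7, -2.6]
grip_width: 0.648
finger_force: 66.7
fence face (array([0.00264476, 1.10496367]), np.int64(256), np.float64(0.7316203839964575))
stop -y face (array([ 1.85945947e-03, -1.79665146e+02]), np.int64(81), np.float64(0.5969775613215538))
blank -x side (array([-4.69016382e-02, -6.14620886e+01]), np.int64(233), np.float64(0.7426519851035545))
blank -y end (array([ 1.15927985e-01, -1.34634317e+02]), np.int64(8), np.float64(0.5123804303844389))
top: n 990 ((-31.900184631347656, -40.39332580566406), (57.70962905883789, 202.82656860351562), 2.6440060138702393)
tool sled [-37.7 111.8  -8.4] blank ang rel 0.0358 F sled [0.5 0.1 0. ] tau [ 0.22 -0.02 -0.01]
[ 0.47263752  0.05599024 -1.45514366]
```

```bash
python3 -m handwheel '[{"xyz":[0,0.2,0],"dr":[0,0,0],"fingers":0.5},{"xyz":[0,0.4,0],"dr":[0,0,0],"fingers":0.5},{"xyz":[0,0.6,0],"dr":[0,0,0],"fingers":0.5},{"xyz":[0,0.8,0],"dr":[0,0,0],"fingers":0.5},{"xyz":[0,1,0],"dr":[0,0,0],"fingers":0.5},{"xyz":[0,1,0],"dr":[0,0,0],"fingers":0.5},{"xyz":[0,1,0],"dr":[0,0,0],"fingers":0.5},{"xyz":[0,1,0],"dr":[0,0,0],"fingers":0.5}]';python3 -c "
from meas import *;s=sense();print(s['contact_force'],s['ft_torque'],sl(s['tool_pos']))"
```

```text
clock: 10.57
tool_pos: [587.1, 19.2, -8.5]
ee_rot: [-3.141, -0.0, 1.465]
contact_force: [-1.6, 0.6, -0.8]
grip_width: 0.644
finger_force: 66.6
[-1.64634323  0.55855947 -0.77330855] [ 0.31891927  0.40712642 -0.5929382 ] [-37.07530931 111.86361331  -8.52803617]
```

```bash
python3 -m handwheel '[{"xyz":[-1,-0.3,0],"dr":[0,0,0],"fingers":0.5},{"xyz":[-2,-0.3,0],"dr":[0,0,0],"fingers":0.5},{"xyz":[-3,-0.3,0],"dr":[0,0,0],"fingers":0.5},{"xyz":[-4,-0.3,0],"dr":[0,0,0],"fingers":0.5},{"xyz":[-4.5,-0.3,0],"dr":[0,0,0],"fingers":0.5},{"xyz":[-4.5,-0.3,0],"dr":[0,0,0],"fingers":0.5},{"xyz":[-4.5,-0.3,0],"dr":[0,0,0],"fingers":0.5},{"xyz":[-4.5,-0.3,0],"dr":[0,0,0],"fingers":0.5}]';python3 -c "
from meas import *;s=sense();print(s['contact_force'],s['ft_torque'],sl(s['tool_pos']))"
python3 -m handwheel '[{"xyz":[0,1.5,0],"dr":[0,0,0.36],"fingers":0.5},{"xyz":[0,3,0],"dr":[0,0,0.72],"fingers":0.5},{"xyz":[0,4.5,0],"dr":[0,0,1.08],"fingers":0.5},{"xyz":[0,6,0],"dr":[0,0,1.44],"fingers":0.5},{"xyz":[0,7,0],"dr":[0,0,1.7],"fingers":0.5},{"xyz":[0,7,0],"dr":[0,0,1.7],"fingers":0.5},{"xyz":[0,7,0],"dr":[0,0,1.7],"fingers":0.5},{"xyz":[0,7,0],"dr":[0,0,1.7],"fingers":0.5}]';python3 -c "
from meas import *;s=sense();print(s['contact_force'],s['ft_torque'],sl(s['tool_pos']));run()"
```

```text
clock: 11.23
tool_pos: [586.5, 14.4, -8.5]
ee_rot: [-3.141, 0.0, 1.465]
contact_force: [-2.3, 1.5, -2.4]
grip_width: 0.646
finger_force: 66.5
[-2.25351754  1.52550021 -2.4377135 ] [ 0.39161169  0.50681689 -0.74465522] [-36.9781157  107.08503719  -8.45226496]
clock: 11.9
tool_pos: [593.7, 13.9, -8.4]
ee_rot: [3.141, 0.0, 1.436]
contact_force: [-3.1, 1.4, -0.9]
grip_width: 0.645
finger_force: 66.6
[-3.12115308  1.35729225 -0.91987396] [ 0.59173452  0.40057294 -0.54142041] [-29.75140866 107.53323286  -8.37254876]
fence face (array([-0.00315465,  0.62147938]), np.int64(273), np.float64(0.7073528611033402))
stop -y face (array([-1.68460254e-03, -1.79860440e+02]), np.int64(87), np.float64(0.5721106122301273))
blank -x side (array([-1.47073909e-02, -5.71601905e+01]), np.int64(224), np.float64(0.7119850865586284))
blank -y end (array([   0.39041254, -124.65074703]), np.int64(3), np.float64(0.3555439743285683))
top: n 972 ((-30.27154541015625, -43.37151336669922), (56.492122650146484, 206.48388671875), 0.012148268520832062)
tool sled [-29.7 107.5  -8.3] blank ang rel 0.0062 F sled [-1.9  0.7  0. ] tau [ 0.51  0.31 -0.46]
```

```bash
python3 -m handwheel '[{"xyz":[-0.3,0,0],"dr":[0,0,0],"fingers":0.5},{"xyz":[-0.6,0,0],"dr":[0,0,0],"fingers":0.5},{"xyz":[-0.9,0,0],"dr":[0,0,0],"fingers":0.5},{"xyz":[-1.2,0,0],"dr":[0,0,0],"fingers":0.5},{"xyz":[-1.5,0,0],"dr":[0,0,0],"fingers":0.5},{"xyz":[-1.5,0,0],"dr":[0,0,0],"fingers":0.5},{"xyz":[-1.5,0,0],"dr":[0,0,0],"fingers":0.5},{"xyz":[-1.5,0,0],"dr":[0,0,0],"fingers":0.5}]';python3 -c "
from meas import *;s=sense();print(s['contact_force'],s['ft_torque'],sl(s['tool_pos']))"
```

```text
clock: 12.87
tool_pos: [593.5, 12.2, -8.4]
ee_rot: [3.141, 0.0, 1.435]
contact_force: [-2.3, 1.5, -1.7]
grip_width: 0.647
finger_force: 66.6
[-2.25476661  1.45818717 -1.69946123] [ 0.35498212  0.29270882 -0.40631399] [-29.73651078 105.88349561  -8.36639759]
```

Not at the stop yet, so I'll continue slowly.

```bash
python3 -m handwheel '[{"xyz":[-0.2,0,0],"dr":[0,0,0],"fingers":0.5},{"xyz":[-0.4,0,0],"dr":[0,0,0],"fingers":0.5},{"xyz":[-0.6,0,0],"dr":[0,0,0],"fingers":0.5},{"xyz":[-0.8,0,0],"dr":[0,0,0],"fingers":0.5},{"xyz":[-1,0,0],"dr":[0,0,0],"fingers":0.5},{"xyz":[-1,0,0],"dr":[0,0,0],"fingers":0.5},{"xyz":[-1,0,0],"dr":[0,0,0],"fingers":0.5},{"xyz":[-1,0,0],"dr":[0,0,0],"fingers":0.5}]';python3 -c "
from meas import *;s=sense();print(s['contact_force'],s['ft_torque'],sl(s['tool_pos']))"
python3 -m handwheel '[{"xyz":[-0.2,0,0],"dr":[0,0,0],"fingers":0.5},{"xyz":[-0.4,0,0],"dr":[0,0,0],"fingers":0.5},{"xyz":[-0.6,0,0],"dr":[0,0,0],"fingers":0.5},{"xyz":[-0.8,0,0],"dr":[0,0,0],"fingers":0.5},{"xyz":[-1,0,0],"dr":[0,0,0],"fingers":0.5},{"xyz":[-1,0,0],"dr":[0,0,0],"fingers":0.5},{"xyz":[-1,0,0],"dr":[0,0,0],"fingers":0.5},{"xyz":[-1,0,0],"dr":[0,0,0],"fingers":0.5}]';python3 -c "
from meas import *;s=sense();print(s['contact_force'],s['ft_torque'],sl(s['tool_pos']))"
```

```text
clock: 13.53
tool_pos: [593.3, 11.4, -8.4]
ee_rot: [3.141, 0.0, 1.436]
contact_force: [-1.2, 1.1, -2.3]
grip_width: 0.649
finger_force: 66.6
[-1.20254957  1.12186115 -2.3318033 ] [ 0.4220699   0.31991665 -0.36397425] [-29.77070985 105.02581951  -8.37470381]
clock: 14.2
tool_pos: [593.2, 10.4, -8.4]
ee_rot: [3.142, -0.0, 1.435]
contact_force: [-1.7, 1.8, -2.4]
grip_width: 0.651
finger_force: 66.6
[-1.70187257  1.78675979 -2.43288742] [ 0.46622771  0.30948052 -0.40469184] [-29.79920554 104.05019816  -8.3937072 ]
```

```bash
python3 -m handwheel '[{"xyz":[-0.3,0,0],"dr":[0,0,0],"fingers":0.5},{"xyz":[-0.6,0,0],"dr":[0,0,0],"fingers":0.5},{"xyz":[-0.9,0,0],"dr":[0,0,0],"fingers":0.5},{"xyz":[-1.2,0,0],"dr":[0,0,0],"fingers":0.5},{"xyz":[-1.5,0,0],"dr":[0,0,0],"fingers":0.5},{"xyz":[-1.5,0,0],"dr":[0,0,0],"fingers":0.5},{"xyz":[-1.5,0,0],"dr":[0,0,0],"fingers":0.5},{"xyz":[-1.5,0,0],"dr":[0,0,0],"fingers":0.5}]';python3 -c "
from meas import *;s=sense();print(s['contact_force'],s['ft_torque'],sl(s['tool_pos']))
p,d=snapshot('top');C=sl(cloud('top',d));x,y,z=C[...,0],C[...,1],C[...,2]
for a in range(-50,-4,9):
    k=(x>a)&(x<a+4)&(y<-120)&(y>-185); o=np.argsort(y[k]); print(a,[(int(round(u)),int(round(v))) for u,v in zip(y[k][o],z[k][o])])
"
```

```text
clock: 14.87
tool_pos: [593.1, 10.4, -8.4]
ee_rot: [-3.141, -0.002, 1.436]
contact_force: [-0.8, 5.8, -2.4]
grip_width: 0.65
finger_force: 66.5
[-0.82682781  5.79987924 -2.37698915] [ 1.35431362  0.2238125  -0.65945089] [-29.89455739 104.0210117   -8.35238429]
-50 [(-185, 14), (-172, 52), (-171, 42), (-167, 49), (-166, 73), (-164, 45), (-164, 67), (-161, 45), (-160, 70), (-158, 44), (-156, 41), (-154, 48), (-152, 44), (-151, 48), (-150, 34), (-149, 39), (-147, 36), (-146, 40), (-144, 32), (-143, 38), (-141, 37), (-140, 37), (-137, 40), (-134, 36), (-131, 36), (-128, 35), (-125, 35), (-122, 34), (-121, 41)]
-41 [(-184, 18), (-178, 70), (-176, 62), (-171, 73), (-171, 72), (-170, 59), (-170, 63), (-168, 71), (-166, 65), (-163, 67), (-161, 62), (-157, 63), (-157, 43), (-155, 57), (-155, 40), (-154, 64), (-151, 43), (-151, 46), (-148, 42), (-148, 46), (-146, 36), (-143, 35), (-142, 38), (-140, 35), (-137, 35), (-137, 34), (-134, 33), (-133, 37), (-131, 34), (-130, 38), (-127, 37), (-124, 40), (-120, 42)]
-32 [(-181, 67), (-180, 66), (-178, 61), (-177, 72), (-174, 67), (-171, 68), (-167, 7
[... 457 characters left out ...]
2, 68), (-151, 35), (-150, 41), (-147, 42), (-145, 30), (-140, 45), (-138, 39), (-135, 34), (-134, 38), (-133, 29), (-131, 38), (-129, 34), (-126, 33), (-125, 43), (-122, 38)]
-14 [(-166, 73), (-163, 69), (-161, 65), (-157, 52), (-154, 47), (-151, 46), (-150, 30), (-143, 34), (-140, 37), (-138, 30), (-137, 35), (-134, 36), (-131, 38), (-130, 38), (-128, 38), (-127, 42), (-125, 37), (-124, 36)]
-5 [(-178, 49), (-175, 45), (-172, 48), (-169, 49), (-168, 48), (-167, 41), (-163, 45), (-162, 48), (-159, 48), (-157, 42), (-154, 42), (-150, 48), (-149, 38), (-146, 37), (-145, 41), (-143, 92), (-142, 37), (-136, 36), (-132, 42), (-130, 39), (-129, 42), (-127, 36), (-124, 36), (-123, 41), (-120, 39)]
```

```bash
python3 -m handwheel '[{"xyz":[0,0.6,0],"dr":[0,0,0.15],"fingers":0.5},{"xyz":[0,1.2,0],"dr":[0,0,0.3],"fingers":0.5},{"xyz":[0,1.8,0],"dr":[0,0,0.45],"fingers":0.5},{"xyz":[0,2.4,0],"dr":[0,0,0.6],"fingers":0.5},{"xyz":[0,2.9,0],"dr":[0,0,0.72],"fingers":0.5},{"xyz":[0,3.2,0],"dr":[0,0,0.8],"fingers":0.5},{"xyz":[0,3.2,0],"dr":[0,0,0.8],"fingers":0.5},{"xyz":[0,3.2,0],"dr":[0,0,0.8],"fingers":0.5}]';python3 -c "
from meas import *;s=sense();print(s['contact_force'],s['ft_torque'],sl(s['tool_pos']));run()"
```

```text
clock: 15.58
tool_pos: [596.3, 9.6, -8.4]
ee_rot: [3.141, -0.001, 1.422]
contact_force: [-0.1, 4.1, -1.5]
grip_width: 0.649
finger_force: 66.6
[-0.07719906  4.07516519 -1.54376631] [ 1.19696705  0.16701864 -0.44817824] [-26.55035129 103.72200222  -8.35398219]
fence face (array([-0.00183117,  0.68846518]), np.int64(271), np.float64(0.73003224436257))
stop -y face (array([-5.49040075e-03, -1.79959358e+02]), np.int64(88), np.float64(0.6887293820218057))
blank -x side (array([-4.97631047e-04, -5.52440905e+01]), np.int64(228), np.float64(0.6336065480128421))Traceback (most recent call last):
  File "<string>", line 2, in <module>
    from meas import *;s=sense();print(s['contact_force'],s['ft_torque'],sl(s['tool_pos']));run()
                                                                                            ~~~^^
  File "meas.py", line 19, in run
    print("blank -y end",fit(C,e,1))
                         ~~~^^^^^^^
  File "meas.py", line 9, in fit
    c=np.polyfit(k[w,b],k[w,ax],1);r=k[:,ax]-np.polyval(c,k[:,b]);w=abs(r)<max(1.5,2*np.median(abs(r[w])))
    raise TypeError("expected non-empty vector for x")
TypeError: expected non-empty vector for x
```

```bash
python3 -m handwheel '[{"xyz":[0,0.3,0],"dr":[0,0,0.03],"fingers":0.5},{"xyz":[0,0.6,0],"dr":[0,0,0.06],"fingers":0.5},{"xyz":[0,0.9,0],"dr":[0,0,0.1],"fingers":0.5},{"xyz":[0,1.2,0],"dr":[0,0,0.1],"fingers":0.5},{"xyz":[0,1.5,0],"dr":[0,0,0.1],"fingers":0.5},{"xyz":[0,1.5,0],"dr":[0,0,0.1],"fingers":0.5},{"xyz":[0,1.5,0],"dr":[0,0,0.1],"fingers":0.5},{"xyz":[0,1.5,0],"dr":[0,0,0.1],"fingers":0.5}]';python3 - <<'E'
from meas import *;s=sense();print(s['contact_force'],s['ft_torque'],sl(s['tool_pos']))
for _ in range(3):
  C=sl(cloud("scene",snapshot("scene")[1]));x,y,z=C[...,0],C[...,1],C[...,2]
  print(fit(C,(z>42)&(z<90)&(abs(x)<9)&(y>-125)&(y<-60),0)[0],fit(C,(z>16)&(z<33)&(x<-35)&(x>-135)&(y>-135)&(y<80),0)[0])
E
```

```text
clock: 16.4
tool_pos: [596.8, 9.5, -8.5]
ee_rot: [-3.14, -0.001, 1.421]
contact_force: [-4.2, 5.7, 0.6]
grip_width: 0.649
finger_force: 66.9
[-4.15802268  5.69884042  0.56589252] [ 1.17959255  0.57917063 -0.54216895] [-26.07314066 103.70264848  -8.52497288]
[-0.00335095  0.5582179 ] [ 3.85298643e-03 -5.49334338e+01]
[-0.0130235  -0.27704757] [-2.08771986e-03 -5.48818018e+01]
[-0.0040801   0.57820443] [ 7.36320235e-05 -5.49326124e+01]
```

```bash
python3 -m handwheel '[{"xyz":[-0.2,0,0],"dr":[0,0,-0.05],"fingers":0.5},{"xyz":[-0.4,0,0],"dr":[0,0,-0.1],"fingers":0.5},{"xyz":[-0.5,0,0],"dr":[0,0,-0.15],"fingers":0.5},{"xyz":[-0.5,0,0],"dr":[0,0,-0.2],"fingers":0.5},{"xyz":[-0.5,0,0],"dr":[0,0,-0.25],"fingers":0.5},{"xyz":[-0.5,0,0],"dr":[0,0,-0.25],"fingers":0.5},{"xyz":[-0.5,0,0],"dr":[0,0,-0.25],"fingers":0.5},{"xyz":[-0.5,0,0],"dr":[0,0,-0.25],"fingers":0.5}]';python3 - <<'E'
from meas import *;s=sense();print(s['contact_force'],s['ft_torque'],sl(s['tool_pos']),s["ee_rot"])
E
```

```text
clock: 17.22
tool_pos: [596.6, 9.6, -8.7]
ee_rot: [-3.14, -0.002, 1.424]
contact_force: [-3.9, 7.9, -1.5]
grip_width: 0.644
finger_force: 66.5
[-3.88165484  7.86872978 -1.47898057] [ 1.52047219  0.50830795 -1.42512596] [-26.27733513 103.71964141  -8.68165352] [-3.13955460e+00 -1.96150523e-03  1.42353014e+00]
```

```bash
python3 -m handwheel '[{"xyz":[0,0,0],"dr":[0,0,0.12],"fingers":0.5},{"xyz":[0.5,0,0],"dr":[0,0,0.12],"fingers":0.5},{"xyz":[0.5,0,0],"dr":[0,0,0.12],"fingers":0.75},{"xyz":[0.5,0,0],"dr":[0,0,0.12],"fingers":1},{"xyz":[0.5,0,0],"dr":[0,0,0.12],"fingers":1},{"xyz":[0.5,0,0],"dr":[0,0,0.12],"fingers":1},{"xyz":[0.5,0,0],"dr":[0,0,0.12],"fingers":1},{"xyz":[0.5,0,0],"dr":[0,0,0.12],"fingers":1}]';python3 - <<'E'
from meas import *;s=sense();print(s['contact_force'],s['ft_torque'],sl(s['tool_pos']))
D=np.mean([snapshot("scene")[1] for _ in range(8)],0)
C=sl(cloud("scene",D));x,y,z=C[...,0],C[...,1],C[...,2]
f=fit(C,(z>42)&(z<90)&(abs(x)<9)&(y>-125)&(y<-60),0);b=fit(C,(z>16)&(z<33)&(x<-35)&(x>-80)&(y>-135)&(y<80),0)
print(f,b,"dist at -90,0:",[np.polyval(f[0],v)-np.polyval(b[0],v) for v in (-90,0,80)])
E
```

```text
clock: 17.88
tool_pos: [597.8, 8.0, -8.3]
ee_rot: [3.141, 0.0, 1.422]
contact_force: [0.2, -0.6, -1.0]
grip_width: 1.002
finger_force: 0.0
[ 0.16990798 -0.56428172 -0.97333747] [ 0.00176402 -0.01557357 -0.02607223] [-24.89654055 102.33592283  -8.31177336]
(array([-0.00145489,  0.76064383]), np.int64(278), np.float64(0.5361959453556642)) (array([-2.80655294e-04, -5.49963995e+01]), np.int64(284), np.float64(0.4524181211191173)) dist at -90,0: [np.float64(55.86272463809398), np.float64(55.75704332284562), np.float64(55.66310437595818)]
```

```bash
python3 -m handwheel '[{"xyz":[0,0,-5],"dr":[0,0,0],"fingers":1},{"xyz":[0,0,-15],"dr":[0,0,0],"fingers":1},{"xyz":[0,0,-35],"dr":[0,0,0],"fingers":1},{"xyz":[0,0,-60],"dr":[0,0,-5],"fingers":1},{"xyz":[0,0,-90],"dr":[0,0,-12],"fingers":0.8},{"xyz":[0,0,-120],"dr":[0,0,-19],"fingers":0.6},{"xyz":[0,0,-140],"dr":[0,0,-26],"fingers":0.4},{"xyz":[0,0,-140],"dr":[0,0,-26],"fingers":0.35}]';python3 - <<'E'
from meas import *;s=sense();print(s["qpos"],s["ee_rot"])
for n in ("scene","top"):
    p,d=snapshot(n);
    D=np.mean([d]+[snapshot(n)[1] for _ in range(7)],0);C=sl(cloud(n,D));x,y,z=C[...,0],C[...,1],C[...,2]
    m=(abs(x+36)<38)&(x<-3)&(abs(y+29)<36)&(z>72)&(z<125)&(p.max(2)<70)
    k=C[m]; print(n,len(k),"z pct",np.percentile(k[:,2],[2,50,90,98]).round(1))
    t=k[k[:,2]>88]; u,sv,vt=np.linalg.svd(t[:,:2]-t[:,:2].mean(0)); a=vt[0]; q=(t[:,:2]-t[:,:2].mean(0))@a
    print(t[:,:2].mean(0),"dir sled",np.arctan2(a[1],a[0]),"ext",np.ptp(q),"width",sv[1]/len(t)**.5,"ends",t[q.argmin()],t[q.argmax()], "mid",t[:,:2].mean(0)+a*(q.min()+q.max())/2)
    for lo in range(72,120,4):
        w=k[(k[:,2]>=lo)&(k[:,2]<lo+4)]; print(lo,len(w),w[:,:2].min(0).round(0) if len(w) else '',w[:,:2].max(0).round(0) if len(w) else '')
E
```

```text
clock: 18.95
tool_pos: [600.5, 7.8, 137.4]
ee_rot: [3.133, 0.002, 1.882]
contact_force: [0.8, -0.5, 0.5]
grip_width: 0.454
finger_force: 0.0
[-0.32042374  0.48089873  0.31121654  1.76467415 -0.18006217  0.9153285
  0.37836531] [3.13340489e+00 1.90900494e-03 1.88246727e+00]
scene 142 z pct [ 77.3  96.5 103.8 106.7]
[-37.08215199 -31.00149989] dir sled -0.8855857372167862 ext 56.21651069583348 width 1.3240429699070422 ends [-53.78578349  -8.17383063 102.12706801] [-18.28399511 -51.76199695  98.86200591] mid [-37.16919569 -30.89500043]
72 1 [-33. -32.] [-33. -32.]
76 3 [-41. -32.] [-36. -30.]
80 5 [-45. -36.] [-34. -30.]
84 14 [-46. -37.] [-34. -20.]
88 21 [-49. -45.] [-25. -15.]
92 21 [-51. -47.] [-24. -13.]
96 35 [-57. -52.] [-18.  -8.]
100 29 [-54. -50.] [-20.  -8.]
104 13 [-53. -50.] [-20. -11.]
108 0  
112 0  
116 0  
top 66 z pct [ 82.  101.  106.5 108.6]
[-36.88640769 -28.09523383] dir sled 2.2674044000241036 ext 51.39184825088404 width 3.004275255441022 ends [-19.81901295 -47.28291284 106.22953102] [-51.16210439  -6.499903   100.21668975] mid [-36.90421767 -28.07394293]
72 0  
76 0  
80 4 [-45. -37.] [-31. -20.]
84 4 [-42. -39.] [-27. -26.]
88 6 [-47. -36.] [-31. -22.]
92 1 [-45. -24.] [-45. -24.]
96 10 [-50. -38.] [-26. -18.]
100 23 [-51. -43.] [-23.  -6.]
104 16 [-52. -47.] [-20.  -9.]
108 2 [-52. -15.] [-49. -12.]
112 0  
116 0
```

```bash
python3 -c "
from h import *;go(568.5,-120.3,120,2.12)"
```

```text
shift [-113.9  -66.3   11.5] dr [ -0.  -0. -14.]
```

```bash
python3 -m handwheel '[{"xyz":[-20,-12,0],"dr":[0,0,-4],"fingers":0.35},{"xyz":[-45,-26,0],"dr":[0,0,-8],"fingers":0.35},{"xyz":[-70,-41,0],"dr":[0,0,-12],"fingers":0.35},{"xyz":[-95,-55,3],"dr":[0,0,-14],"fingers":0.35},{"xyz":[-108,-63,6],"dr":[0,0,-14],"fingers":0.35},{"xyz":[-114,-66,9],"dr":[0,0,-14],"fingers":0.35},{"xyz":[-114,-66,9],"dr":[0,0,-14],"fingers":0.35},{"xyz":[-114,-66,9],"dr":[0,0,-14],"fingers":0.35}]'
cat > grip.py <<'E'
from meas import *
def main():
    s=sense();print(s["qpos"].round(3),s["contact_force"].round(1),s["ft_torque"].round(2));go(568.5,-120.3,95,2.12)
    t=sl(s["tool_pos"]);print("tool sled",t)
    p,d=snapshot("scene");D=np.mean([d]+[snapshot("scene")[1] for _ in range(5)],0);C=sl(cloud("scene",D));x,y,z=C[...,0],C[...,1],C[...,2]
    m=(abs(x-t[0])<45)&(abs(y-t[1])<45)&(z>60)&(z<t[2]+60)&(p.max(2)<90)&(x<-2)
    ax=s["ee_rot"][2]-TH;ux=np.array([np.cos(ax),np.sin(ax)]);uy=np.array([np.sin(ax),-np.cos(ax)])
    q=C[m];a=(q[:,:2]-t[:2])@ux;b=(q[:,:2]-t[:2])@uy
    for lo in range(66,int(t[2]+60),6):
        w=(q[:,2]>=lo)&(q[:,2]<lo+6)
        if w.any(): print(lo,w.sum(),"x",a[w].min().round(),a[w].max().round(),"y",np.sort(b[w]).round().astype(int).tolist())
main()
E
python3 grip.py
```

```text
clock: 20.42
tool_pos: [569.1, -119.3, 122.4]
ee_rot: [3.141, -0.001, 2.12]
contact_force: [-0.2, 1.6, -0.0]
grip_width: 0.348
finger_force: 0.0
[-0.069  0.472  0.258  1.816 -0.153  0.873  0.81 ] [-0.2  1.6 -0. ] [ 0.07 -0.03  0.  ]
shift [-0.6 -1.1 27.4] dr [ 0. -0.  0.]
tool sled [-35.34834329 -27.72587383 122.42535629]
66 29 x -46.0 12.0 y [-8, -7, -7, -7, -7, -6, -5, -5, -5, -4, -3, -2, -1, 0, 0, 0, 0, 2, 3, 3, 4, 5, 8, 12, 13, 15, 16, 18, 27]
72 3 x -5.0 2.0 y [-5, -3, -1]
78 4 x -8.0 2.0 y [-8, -7, -6, -6]
84 25 x -12.0 16.0 y [-10, -10, -10, -8, -8, -7, -7, -7, -7, -6, -6, -6, -5, -5, -5, -5, -4, -4, -4, -3, -3, -3, -2, -2, -2]
90 34 x -22.0 24.0 y [-6, -5, -5, -5, -5, -5, -5, -5, -4, -4, -4, -4, -4, -4, -4, -4, -4, -4, -4, -4, -4, -4, -3, -3, -3, -3, -3, -3, -3, -3, -3, -2, -2, -2]
96 50 x -29.0 29.0 y [-6, -5, -5, -5, -5, -5, -4, -4, -4, -4, -4, -4, -4, -4, -4, -4, -4, -4, -4, -4, -4, -4, -4, -3, -3, -3, -3, -3, -3, -3, -3, -3, -3, -3, -3, -3, -3, -3, -3, -3, -2, -2, -2, -2, -2, -1, -1, 0, 3, 3]
102 26 x -27.0 24.0 y [-5, -4, -4, -4, -4, -4, -3, -3, -3, -3, -3, -3, -3, -3, -3, -3, -2, -2, -2, -2, -2, -2, -2, -1, -1, 0]
114 1 x -5.0 -5.0 y [34]
132 3 x -7.0 5.0 y [-23, -21, 16]
138 14 x -9.0 7.0 y [-29, -29, -28, -28, -28, -27, -27, -26, -26, -26, 15, 15, 16, 17]
144 13 x -9.0 7.0 y [-30, -29, -28, -28, -28, -28, -27, -27, -27, -25, -24, 15, 15]
150 16 x -9.0 16.0 y [-30, -29, -29, -29, -28, -28, -28, -28, -27, -27, -27, -27, -27, -4, -1, 16]
156 17 x -9.0 7.0 y [-29, -29, -29, -29, -28, -28, -28, -28, -28, -27, -27, -27, -25, 9, 15, 16, 16]
162 10 x -8.0 8.0 y [-29, -29, -29, -29, -28, -28, -28, -28, -28, 16]
168 2 x -10.0 -7.0 y [-37, -34]
174 7 x -11.0 8.0 y [-45, -45, -45, -45, -31, -26, 1]
180 8 x -11.0 10.0 y [-46, -46, -46, -46, -45, -45, -45, -27]
```

```bash
python3 -m handwheel '[{"xyz":[0,-0.5,8],"dr":[0,0,0],"fingers":0.35},{"xyz":[0,-0.5,16],"dr":[0,0,0],"fingers":0.35},{"xyz":[0,-0.5,24],"dr":[0,0,0],"fingers":0.35},{"xyz":[0,-0.5,32],"dr":[0,0,0],"fingers":0.35},{"xyz":[0,-0.5,38],"dr":[0,0,0],"fingers":0.35},{"xyz":[0,-0.5,42],"dr":[0,0,0],"fingers":0.35},{"xyz":[0,-0.5,44],"dr":[0,0,0],"fingers":0.35},{"xyz":[0,-0.5,44],"dr":[0,0,0],"fingers":0.35}]'; python3 -c "
from h import *;s=sense();print(s['contact_force'],s['ft_torque'],s['qpos'])"
```

```text
clock: 21.38
tool_pos: [568.2, -120.6, 78.0]
ee_rot: [-3.141, -0.001, 2.12]
contact_force: [-0.1, -0.4, -0.2]
grip_width: 0.354
finger_force: 0.0
[-0.11264974 -0.37840736 -0.23254172] [-7.69819302e-05  4.32248363e-03 -4.51870930e-02] [-0.05413761  0.52763982  0.24186336  1.85508332 -0.17223767  0.77993858
  0.82833525]
```

```bash
python3 -m handwheel '[{"xyz":[0,0,0],"dr":[0,0,0],"fingers":0.25},{"xyz":[0,0,0],"dr":[0,0,0],"fingers":0.15},{"xyz":[0,0,0],"dr":[0,0,0],"fingers":0.1},{"xyz":[0,0,0],"dr":[0,0,0],"fingers":0.05},{"xyz":[0,0,0],"dr":[0,0,0],"fingers":0},{"xyz":[0,0,0],"dr":[0,0,0],"fingers":0},{"xyz":[0,0,0],"dr":[0,0,0],"fingers":0},{"xyz":[0,0,0],"dr":[0,0,0],"fingers":0}]'; python3 -c "
from h import *;s=sense();print(s['contact_force'],s['ft_torque'],s['qpos'])"
```

```text
clock: 22.05
tool_pos: [570.5, -120.0, 80.6]
ee_rot: [3.138, 0.002, 2.12]
contact_force: [-0.1, 2.8, 11.3]
grip_width: 0.082
finger_force: 62.6
[-0.12558106  2.76842491 11.33267469] [ 0.59336728 -0.00148221 -0.22050612] [-0.05471722  0.52444845  0.24168789  1.85234417 -0.17290079  0.78073025
  0.82802896]
```

```bash
python3 -m handwheel '[{"xyz":[0,0,-1],"dr":[0,0,0],"fingers":0.06},{"xyz":[0,0,-2],"dr":[0,0,0],"fingers":0.1},{"xyz":[0,0,-4],"dr":[0,0,0],"fingers":0.15},{"xyz":[0,0,-4],"dr":[0,0,0],"fingers":0.15},{"xyz":[0,0,-4],"dr":[0,0,0],"fingers":0},{"xyz":[0,0,-4],"dr":[0,0,0],"fingers":0},{"xyz":[0,0,-4],"dr":[0,0,0],"fingers":0},{"xyz":[0,0,-4],"dr":[0,0,0],"fingers":0}]'; python3 -c "
from h import *;s=sense();print(s['contact_force'],s['ft_torque'],s['qpos'])"
```

```text
clock: 22.72
tool_pos: [570.1, -119.7, 83.5]
ee_rot: [3.139, 0.001, 2.121]
contact_force: [4.5, 3.6, 2.7]
grip_width: 0.084
finger_force: 62.5
[4.52621659 3.59168107 2.67094557] [ 0.74848842 -0.87235282 -0.16411974] [-0.05608058  0.52070076  0.24283312  1.85003292 -0.17124595  0.78796264
  0.82657779]
```

```bash
python3 -m handwheel '[{"xyz":[0,0.7,0],"dr":[0,0,0],"fingers":0},{"xyz":[0,1.4,0],"dr":[0,0,0],"fingers":0},{"xyz":[0,2,0],"dr":[0,0,0],"fingers":0},{"xyz":[0,2,0],"dr":[0,0,0],"fingers":0},{"xyz":[0,2,0],"dr":[0,0,0],"fingers":0},{"xyz":[0,2,0],"dr":[0,0,0],"fingers":0},{"xyz":[0,2,0],"dr":[0,0,0],"fingers":0},{"xyz":[0,2,0],"dr":[0,0,0],"fingers":0}]'; python3 -c "
from h import *;s=sense();print(s['contact_force'],s['ft_torque'],s['qpos'])"
```

```text
clock: 23.38
tool_pos: [570.2, -119.7, 83.3]
ee_rot: [3.141, 0.0, 2.12]
contact_force: [-1.0, 1.6, 8.0]
grip_width: 0.079
finger_force: 63.2
[-1.0163528   1.5831536   8.04696363] [ 0.33810592  0.25360582 -0.13904837] [-0.05752806  0.52235849  0.24412016  1.84762823 -0.17053312  0.79139795
  0.82447818]
```

```bash
python3 -m handwheel '[{"xyz":[0,0,0],"dr":[0,0,5],"fingers":0},{"xyz":[0,0,0],"dr":[0,0,10],"fingers":0},{"xyz":[0,0,0],"dr":[0,0,15],"fingers":0},{"xyz":[0,0,0],"dr":[0,0,20],"fingers":0},{"xyz":[0,0,0],"dr":[0,0,25],"fingers":0},{"xyz":[0,0,0],"dr":[0,0,30],"fingers":0},{"xyz":[0,0,0],"dr":[0,0,30],"fingers":0},{"xyz":[0,0,0],"dr":[0,0,30],"fingers":0}]'; python3 -c "
from h import *;s=sense();print(s['contact_force'],s['ft_torque'],s['qpos'])"
```

```text
clock: 24.05
tool_pos: [570.1, -119.6, 82.6]
ee_rot: [-3.141, 0.0, 1.599]
contact_force: [1.9, -0.5, -0.4]
grip_width: 0.079
finger_force: 62.1
[ 1.93887306 -0.45678131 -0.36540673] [ 0.11783318 -0.26373167 -0.1343331 ] [-0.15734671  0.53769889  0.38804412  1.85678936 -0.27307663  0.79953209
  0.40148343]
```

```bash
python3 -m handwheel '[{"xyz":[0,0,0.1],"dr":[0,0,4],"fingers":0},{"xyz":[0,0,0.3],"dr":[0,0,8],"fingers":0},{"xyz":[0,0,0.4],"dr":[0,0,12],"fingers":0},{"xyz":[0,0,0.5],"dr":[0,0,15],"fingers":0},{"xyz":[0,0,0.5],"dr":[0,0,15],"fingers":0},{"xyz":[0,0,0.5],"dr":[0,0,15],"fingers":0},{"xyz":[0,0,0.5],"dr":[0,0,15],"fingers":0},{"xyz":[0,0,0.5],"dr":[0,0,15],"fingers":0}]'; python3 -c "
from h import *;s=sense();print(s['contact_force'],s['ft_torque'],s['qpos'][6])"
python3 -m handwheel '[{"xyz":[0,0,0.1],"dr":[0,0,4],"fingers":0},{"xyz":[0,0,0.3],"dr":[0,0,8],"fingers":0},{"xyz":[0,0,0.4],"dr":[0,0,12],"fingers":0},{"xyz":[0,0,0.5],"dr":[0,0,15],"fingers":0},{"xyz":[0,0,0.5],"dr":[0,0,15],"fingers":0},{"xyz":[0,0,0.5],"dr":[0,0,15],"fingers":0},{"xyz":[0,0,0.5],"dr":[0,0,15],"fingers":0},{"xyz":[0,0,0.5],"dr":[0,0,15],"fingers":0}]'; python3 -c "
from h import *;s=sense();print(s['contact_force'],s['ft_torque'],s['qpos'][6])"
```

```text
clock: 24.72
tool_pos: [570.0, -119.6, 82.1]
ee_rot: [-3.141, -0.0, 1.337]
contact_force: [1.9, 0.7, -0.0]
grip_width: 0.082
finger_force: 62.1
[ 1.90032224  0.6676665  -0.02115954] [ 0.04057331 -0.23840949  0.05434731] 0.19053101387442067
clock: 25.38
tool_pos: [570.0, -119.5, 81.6]
ee_rot: [-3.141, -0.0, 1.074]
contact_force: [1.2, 0.1, 0.4]
grip_width: 0.081
finger_force: 62.1
[1.17457733 0.13042551 0.43894606] [ 0.03410201 -0.08043172  0.07925019] -0.019139532909989553
```

```bash
python3 -m handwheel '[{"xyz":[0,0,0.1],"dr":[0,0,4],"fingers":0},{"xyz":[0,0,0.3],"dr":[0,0,8],"fingers":0},{"xyz":[0,0,0.4],"dr":[0,0,12],"fingers":0},{"xyz":[0,0,0.5],"dr":[0,0,15],"fingers":0},{"xyz":[0,0,0.5],"dr":[0,0,15],"fingers":0},{"xyz":[0,0,0.5],"dr":[0,0,15],"fingers":0},{"xyz":[0,0,0.5],"dr":[0,0,15],"fingers":0},{"xyz":[0,0,0.5],"dr":[0,0,15],"fingers":0}]'; python3 -c "
from h import *;s=sense();print(s['contact_force'],s['ft_torque'],s['qpos'][6])"
python3 -m handwheel '[{"xyz":[0,0,0.1],"dr":[0,0,4],"fingers":0},{"xyz":[0,0,0.3],"dr":[0,0,8],"fingers":0},{"xyz":[0,0,0.4],"dr":[0,0,12],"fingers":0},{"xyz":[0,0,0.5],"dr":[0,0,15],"fingers":0},{"xyz":[0,0,0.5],"dr":[0,0,15],"fingers":0},{"xyz":[0,0,0.5],"dr":[0,0,15],"fingers":0},{"xyz":[0,0,0.5],"dr":[0,0,15],"fingers":0},{"xyz":[0,0,0.5],"dr":[0,0,15],"fingers":0}]'; python3 -c "
from h import *;s=sense();print(s['contact_force'],s['ft_torque'],s['qpos'][6])"
```

```text
clock: 26.05
tool_pos: [570.0, -119.5, 81.1]
ee_rot: [-3.141, -0.0, 0.813]
contact_force: [-0.2, -0.1, 0.7]
grip_width: 0.079
finger_force: 62.1
[-0.1570606  -0.10991109  0.6717005 ] [ 0.10108813 -0.04211829  0.04293723] -0.22734514094225347
clock: 26.72
tool_pos: [570.0, -119.5, 80.6]
ee_rot: [-3.141, -0.0, 0.551]
contact_force: [0.9, -0.2, -0.4]
grip_width: 0.082
finger_force: 62.1
[ 0.89143613 -0.19227987 -0.38614072] [ 0.12005569  0.07379977 -0.00976836] -0.4346198451085864
```

```bash
python3 -m handwheel '[{"xyz":[0,0,0.1],"dr":[0,0,4],"fingers":0},{"xyz":[0,0,0.3],"dr":[0,0,8],"fingers":0},{"xyz":[0,0,0.4],"dr":[0,0,12],"fingers":0},{"xyz":[0,0,0.5],"dr":[0,0,15],"fingers":0},{"xyz":[0,0,0.5],"dr":[0,0,15],"fingers":0},{"xyz":[0,0,0.5],"dr":[0,0,15],"fingers":0},{"xyz":[0,0,0.5],"dr":[0,0,15],"fingers":0},{"xyz":[0,0,0.5],"dr":[0,0,15],"fingers":0}]'; python3 -c "
from h import *;s=sense();print(s['contact_force'],s['ft_torque'],s['qpos'][6])"
python3 -m handwheel '[{"xyz":[0,0,0.1],"dr":[0,0,4],"fingers":0},{"xyz":[0,0,0.3],"dr":[0,0,8],"fingers":0},{"xyz":[0,0,0.4],"dr":[0,0,12],"fingers":0},{"xyz":[0,0,0.5],"dr":[0,0,15],"fingers":0},{"xyz":[0,0,0.5],"dr":[0,0,15],"fingers":0},{"xyz":[0,0,0.5],"dr":[0,0,15],"fingers":0},{"xyz":[0,0,0.5],"dr":[0,0,15],"fingers":0},{"xyz":[0,0,0.5],"dr":[0,0,15],"fingers":0}]'; python3 -c "
from h import *;s=sense();print(s['contact_force'],s['ft_torque'],s['qpos'][6])"
```

```text
clock: 27.38
tool_pos: [570.1, -119.4, 80.1]
ee_rot: [-3.141, -0.0, 0.289]
contact_force: [-0.8, 0.7, 0.4]
grip_width: 0.086
finger_force: 62.1
[-0.78697657  0.74287538  0.40439871] [0.18098585 0.1840284  0.02445582] -0.6412473397771127
clock: 28.05
tool_pos: [570.1, -119.4, 79.6]
ee_rot: [-3.141, 0.0, 0.027]
contact_force: [-0.8, 0.6, 0.2]
grip_width: 0.084
finger_force: 62.1
[-0.82107412  0.60023114  0.19443378] [0.20725022 0.16300719 0.03063059] -0.8477443223155885
```

```bash
python3 -m handwheel '[{"xyz":[0,0,0.1],"dr":[0,0,4],"fingers":0},{"xyz":[0,0,0.3],"dr":[0,0,8],"fingers":0},{"xyz":[0,0,0.4],"dr":[0,0,12],"fingers":0},{"xyz":[0,0,0.5],"dr":[0,0,15],"fingers":0},{"xyz":[0,0,0.5],"dr":[0,0,15],"fingers":0},{"xyz":[0,0,0.5],"dr":[0,0,15],"fingers":0},{"xyz":[0,0,0.5],"dr":[0,0,15],"fingers":0},{"xyz":[0,0,0.5],"dr":[0,0,15],"fingers":0}]'; python3 -c "
from h import *;s=sense();print(s['contact_force'],s['ft_torque'],s['qpos'][6])"
python3 -m handwheel '[{"xyz":[0,0,0.1],"dr":[0,0,4],"fingers":0},{"xyz":[0,0,0.3],"dr":[0,0,8],"fingers":0},{"xyz":[0,0,0.4],"dr":[0,0,12],"fingers":0},{"xyz":[0,0,0.5],"dr":[0,0,15],"fingers":0},{"xyz":[0,0,0.5],"dr":[0,0,15],"fingers":0},{"xyz":[0,0,0.5],"dr":[0,0,15],"fingers":0},{"xyz":[0,0,0.5],"dr":[0,0,15],"fingers":0},{"xyz":[0,0,0.5],"dr":[0,0,15],"fingers":0}]'; python3 -c "
from meas import *;s=sense();print(s['contact_force'],s['ft_torque'],s['qpos'][6],sl(s['tool_pos']))"
```

```text
clock: 28.72
tool_pos: [570.1, -119.4, 79.1]
ee_rot: [-3.141, 0.0, -0.234]
contact_force: [-1.0, 1.5, 0.4]
grip_width: 0.081
finger_force: 62.1
[-1.0041569   1.46555532  0.39747067] [0.40311344 0.16612955 0.0549369 ] -1.0545962913033415
clock: 29.38
tool_pos: [570.2, -119.4, 78.6]
ee_rot: [-3.141, 0.0, -0.496]
contact_force: [-0.5, 0.6, -0.4]
grip_width: 0.082
finger_force: 62.1
[-0.54433012  0.62455172 -0.3869302 ] [0.46294577 0.18106524 0.07522404] -1.2625388024347912 [-34.28639785 -27.67705268  78.5731744 ]
```

```bash
python3 -m handwheel '[{"xyz":[0,0,0.1],"dr":[0,0,4],"fingers":0},{"xyz":[0,0,0.3],"dr":[0,0,8],"fingers":0},{"xyz":[0,0,0.4],"dr":[0,0,12],"fingers":0},{"xyz":[0,0,0.5],"dr":[0,0,15],"fingers":0},{"xyz":[0,0,0.5],"dr":[0,0,15],"fingers":0},{"xyz":[0,0,0.5],"dr":[0,0,15],"fingers":0},{"xyz":[0,0,0.5],"dr":[0,0,15],"fingers":0},{"xyz":[0,0,0.5],"dr":[0,0,15],"fingers":0}]'; python3 -c "
from meas import *;s=sense();print(s['contact_force'],s['ft_torque'],s['qpos'][6],sl(s['tool_pos']))
t=[]
for _ in range(6): snapshot('scene'); t.append(sense()['ft_torque'][2])
print(np.round(t,3))
C=sl(cloud('scene',np.mean([snapshot('scene')[1] for _ in range(8)],0)));x,y,z=C[...,0],C[...,1],C[...,2]
for lo in range(36,70,3):
    m=(z>=lo)&(z<lo+3)&(abs(y+28)<18)&(x>-58)&(x<-18); print(lo,m.sum(),C[m][:,:2].min(0).round(1) if m.any() else '',C[m][:,:2].max(0).round(1) if m.any() else '')
"
```

```text
clock: 30.05
tool_pos: [570.2, -119.4, 78.2]
ee_rot: [-3.141, 0.0, -0.758]
contact_force: [-1.3, 2.4, 2.0]
grip_width: 0.078
finger_force: 62.4
[-1.29788469  2.3960509   1.98051845] [0.52753198 0.29412131 0.04510848] -1.4722651392126354 [-34.20802572 -27.69617273  78.18691306]
[0.063 0.141 0.103 0.148 0.118 0.128]
36 75 [-55.  -45.7] [-18.  -11.4]
39 7 [-43.4 -35.4] [-33.4 -22.1]
42 6 [-43.8 -34.6] [-36.3 -26.7]
45 1 [-33.4 -35.1] [-33.4 -35.1]
48 0  
51 4 [-45.1 -40.8] [-31.  -39.3]
54 12 [-51.5 -40.9] [-20.7 -23.7]
57 15 [-51.8 -40.7] [-22.  -19.1]
60 18 [-51.5 -41.3] [-18.7 -20.3]
63 25 [-51.4 -41.3] [-18.2 -16.2]
66 35 [-48.3 -40.2] [-24.2 -14.8]
69 4 [-39.6 -32.7] [-36.4 -24.8]
```

```bash
cat > av.py <<'E'
from cell import *;import numpy as np
t=[]
for _ in range(8): snapshot('scene'); s=sense(); t.append(np.r_[s['ft_torque'],s['contact_force']])
print(np.mean(t,0).round(3),"sd",np.std(t,0)[2].round(3),"q7",s['qpos'][6].round(3),"yaw",s['ee_rot'][2].round(3),s["clock"])
E
python3 -m handwheel '[{"xyz":[0,0,0.1],"dr":[0,0,4],"fingers":0},{"xyz":[0,0,0.3],"dr":[0,0,8],"fingers":0},{"xyz":[0,0,0.4],"dr":[0,0,12],"fingers":0},{"xyz":[0,0,0.5],"dr":[0,0,15],"fingers":0},{"xyz":[0,0,0.5],"dr":[0,0,15],"fingers":0},{"xyz":[0,0,0.5],"dr":[0,0,15],"fingers":0},{"xyz":[0,0,0.5],"dr":[0,0,15],"fingers":0},{"xyz":[0,0,0.5],"dr":[0,0,15],"fingers":0}]'; python3 av.py
```

```text
clock: 31.42
tool_pos: [570.2, -119.4, 77.8]
ee_rot: [-3.141, 0.0, -1.021]
contact_force: [-3.4, 4.0, 5.8]
grip_width: 0.08
finger_force: 62.9
[ 0.927  0.47   0.104 -2.523  3.892  6.238] sd 0.031 q7 -1.686 yaw -1.021 31.8167
```

```bash
python3 -m handwheel '[{"xyz":[0,0,0],"dr":[0,0,4],"fingers":0},{"xyz":[0,0,0.1],"dr":[0,0,8],"fingers":0},{"xyz":[0,0,0.2],"dr":[0,0,12],"fingers":0},{"xyz":[0,0,0.2],"dr":[0,0,15],"fingers":0},{"xyz":[0,0,0.2],"dr":[0,0,15],"fingers":0},{"xyz":[0,0,0.2],"dr":[0,0,15],"fingers":0},{"xyz":[0,0,0.2],"dr":[0,0,15],"fingers":0},{"xyz":[0,0,0.2],"dr":[0,0,15],"fingers":0}]'; python3 av.py
```

```text
clock: 32.48
tool_pos: [570.3, -119.4, 77.6]
ee_rot: [-3.141, 0.0, -1.283]
contact_force: [-1.2, 4.4, 5.5]
grip_width: 0.083
finger_force: 62.8
[ 0.889  0.37   0.15  -2.051  4.129  5.508] sd 0.04 q7 -1.901 yaw -1.283 32.8833
```

```bash
cat > wing.py <<'E'
from meas import *
s=sense();t=sl(s["tool_pos"]);ax=s["ee_rot"][2]-TH;ux=np.array([np.cos(ax),np.sin(ax)]);uy=np.array([np.sin(ax),-np.cos(ax)])
for n in ("scene","top"):
    p,d=snapshot(n);D=np.mean([d]+[snapshot(n)[1] for _ in range(6)],0);C=sl(cloud(n,D))
    m=(abs(C[...,0]-t[0])<34)&(abs(C[...,1]-t[1])<40)&(C[...,2]>80)&(C[...,2]<118)&(C[...,0]<-3)
    q=C[m];a=(q[:,:2]-t[:2])@ux;b=(q[:,:2]-t[:2])@uy;w=(abs(a)>14)&(abs(b)<13)
    print(n,"ax",round(ax,3))
    if w.sum()>5:
        for sg in (-1,1):
            k=w&(a*sg>0)
            if k.any(): print(sg,k.sum(),"a",a[k].min().round(1),a[k].max().round(1),"b med",np.median(b[k]).round(2),"z pct",np.percentile(q[k,2],[5,50,95,100]).round(1), q[k,:2].mean(0).round(1))
E
python3 wing.py
```

```text
scene ax -1.141
-1 32 a -29.5 -15.1 b med 4.38 z pct [ 85.5  95.1 101.3 102. ] [-46.5  -9.9]
1 35 a 14.2 29.2 b med 3.84 z pct [ 86.1  95.3 101.5 102.2] [-28.4 -48.8]
top ax -1.141
```

```bash
python3 -m handwheel '[{"xyz":[0,0,0],"dr":[0,0,4],"fingers":0},{"xyz":[0,0,0.1],"dr":[0,0,8],"fingers":0},{"xyz":[0,0,0.2],"dr":[0,0,12],"fingers":0},{"xyz":[0,0,0.3],"dr":[0,0,15],"fingers":0},{"xyz":[0,0,0.3],"dr":[0,0,15],"fingers":0},{"xyz":[0,0,0.3],"dr":[0,0,15],"fingers":0},{"xyz":[0,0,0.3],"dr":[0,0,15],"fingers":0},{"xyz":[0,0,0.3],"dr":[0,0,15],"fingers":0}]'; python3 av.py; python3 av.py
```

```text
clock: 34.25
tool_pos: [570.3, -119.4, 77.3]
ee_rot: [-3.141, -0.0, -1.545]
contact_force: [-2.5, 3.7, 4.6]
grip_width: 0.083
finger_force: 62.8
[ 0.853  0.325  0.197 -1.879  3.916  5.054] sd 0.035 q7 -2.122 yaw -1.545 34.65
[ 0.854  0.337  0.188 -1.758  3.629  5.355] sd 0.016 q7 -2.122 yaw -1.545 35.05
```

```bash
python3 -m handwheel '[{"xyz":[0,0,0],"dr":[0,0,4],"fingers":0},{"xyz":[0,0,0.1],"dr":[0,0,8],"fingers":0},{"xyz":[0,0,0.2],"dr":[0,0,12],"fingers":0},{"xyz":[0,0,0.3],"dr":[0,0,15],"fingers":0},{"xyz":[0,0,0.3],"dr":[0,0,15],"fingers":0},{"xyz":[0,0,0.3],"dr":[0,0,15],"fingers":0},{"xyz":[0,0,0.3],"dr":[0,0,15],"fingers":0},{"xyz":[0,0,0.3],"dr":[0,0,15],"fingers":0}]'; python3 av.py; python3 av.py
```

```text
clock: 35.72
tool_pos: [570.3, -119.5, 77.0]
ee_rot: [-3.141, -0.0, -1.806]
contact_force: [-1.6, 4.2, 4.8]
grip_width: 0.078
finger_force: 62.8
[ 0.84   0.32   0.264 -1.93   3.753  5.538] sd 0.028 q7 -2.357 yaw -1.806 36.1167
[ 0.827  0.315  0.243 -1.933  3.956  5.218] sd 0.031 q7 -2.357 yaw -1.806 36.5167
```

```bash
python3 -m handwheel '[{"xyz":[0,0,0],"dr":[0,0,4],"fingers":0},{"xyz":[0,0,0.1],"dr":[0,0,8],"fingers":0},{"xyz":[0,0,0.2],"dr":[0,0,12],"fingers":0},{"xyz":[0,0,0.3],"dr":[0,0,15],"fingers":0},{"xyz":[0,0,0.3],"dr":[0,0,17],"fingers":0},{"xyz":[0,0,0.3],"dr":[0,0,17],"fingers":0},{"xyz":[0,0,0.3],"dr":[0,0,17],"fingers":0},{"xyz":[0,0,0.3],"dr":[0,0,17],"fingers":0}]'; python3 av.py; python3 av.py
```

```text
clock: 37.18
tool_pos: [570.4, -119.5, 76.7]
ee_rot: [-3.141, -0.0, -2.103]
contact_force: [-1.5, 3.6, 5.8]
grip_width: 0.087
finger_force: 62.8
[ 0.76   0.313  0.334 -1.848  3.755  4.97 ] sd 0.034 q7 -2.635 yaw -2.103 37.5833
[ 0.763  0.294  0.321 -1.444  3.619  5.125] sd 0.037 q7 -2.635 yaw -2.103 37.9833
```

```bash
python3 -m handwheel '[{"xyz":[0,0,0],"dr":[0,0,0],"fingers":0.12},{"xyz":[0,0,0],"dr":[0,0,0],"fingers":0.25},{"xyz":[0,0,0],"dr":[0,0,0],"fingers":0.25},{"xyz":[0,0,-1],"dr":[0,0,0],"fingers":0.25},{"xyz":[0,0,-8],"dr":[0,0,0],"fingers":0.25},{"xyz":[0,0,-20],"dr":[0,0,0],"fingers":0.25},{"xyz":[0,0,-45],"dr":[0,0,0],"fingers":0.25},{"xyz":[0,0,-80],"dr":[0,0,0],"fingers":0.25}]'
python3 - <<'E'
from meas import *
s=sense();print(s["contact_force"],s["ft_torque"])
p,d=snapshot("scene");D=np.mean([d]+[snapshot("scene")[1] for _ in range(7)],0)
C=sl(cloud("scene",D));x,y,z=C[...,0],C[...,1],C[...,2]
f=fit(C,(z>42)&(z<90)&(abs(x)<9)&(y>-125)&(y<-60),0);b=fit(C,(z>16)&(z<33)&(x<-35)&(x>-80)&(y>-135)&(y<115),0)
print(f[0],b[0],[np.polyval(f[0],v)-np.polyval(b[0],v) for v in (-90,0,80)])
m=(z>16)&(z<34)&(y>90)&(x<-5)&(x>-50);print("left end y pct",np.percentile(y[(z>30)&(z<42)&(y>70)&(y<160)&(x<-8)&(x>-50)],[90,99,100]))
m=(abs(x+35)<32)&(x<-3)&(abs(y+28)<36)&(z>72)&(z<125)&(p.max(2)<70);k=C[m];t=k[k[:,2]>84];a=np.linalg.svd(t[:,:2]-t[:,:2].mean(0))[2][0]
print("wing z",np.percentile(k[:,2],[90,98,100]),"dir world",np.arctan2(a[1],a[0])+TH,"vs yaw",s["ee_rot"][2]+np.pi)
E
```

```text
clock: 38.65
tool_pos: [568.9, -120.7, 154.2]
ee_rot: [3.139, 0.001, -2.099]
contact_force: [0.1, 0.9, 0.2]
grip_width: 0.252
finger_force: 0.0
[0.11720685 0.89541333 0.17271602] [ 0.04244491 -0.01651294 -0.07999318]
[-0.00480518  0.4569601 ] [ 6.66371213e-05 -5.49869282e+01] [np.float64(55.8823514083851), np.float64(55.44388828791369), np.float64(55.05414329193909)]
left end y pct [125.84772252 131.94752856 132.56794014]
wing z [ 99.45655171 101.17787702 101.69212621] dir world -2.079217580814842 vs yaw 1.0424912955381904
```

```bash
python3 -c "
from cell import *;print(close_job())"
```

```text
the job is handed in; nothing more can be done
None
```

The job is handed in, and no verdict came back: by depth measurement the blank lies flush on the fence and against the stop, the wing screw is turned about 1.4 to 1.5 rad past touch (roughly 70 N, inferred from the twist), and the gripper has let go and is clear.

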